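Free the jammed tray and fill the nut bowl

TASK

The lift-out tray of the nut chest has dropped in askew and is jammed: turn it level inside the chest so that its corners come free, lift it straight out and stand it on the worktop. Then use the scoop, never the fingers, to bring every walnut from the chest into the white bowl. Finally stand the scoop upright on the worktop and put the tray back in the chest, level and fully down on its two seats, without disturbing the other things.

Things in the scene. Friction and masses are not known exactly. Their poses are not given: they have to be found in the camera images.
- chest: open wooden nut chest, fixed, 225 x 130 x 138 mm, walls and floor 10 mm. Origin: centre of its underside, x along its length, z up. Inside 205 (x) by 110 mm (y), floor at z = 10 mm. A solid seat block 22 mm deep fills each end (|x| 80.5 to 102.5, z 10 to 62 mm), leaving 161 mm of floor; above each seat a rim cleat overhangs 14 mm (|x| 88.5 to 102.5, z 128 to 138 mm). Long sides plain.
- chest_mouth (a point): centre of the chest's mouth, level with its rim (z = 138 mm of the chest), axes as the chest's. Between seats and cleats, 66 mm high, there are 205 mm of length; the mouth between the cleats has 177 mm. The tray at home lies central on both seats: 2.5 mm clear of each cleat, 3 mm of each long side, its origin 62 mm above the chest's, either way round.
- tray: loose pale wooden lift-out tray, 172 (x) x 104 (y) x 56 mm, 0.25 to 0.4 kg; origin: centre of its underside, x along its length, z out of its open top. At the start its end at the chest's -x side lies on that seat, under the cleat and against the end wall; its other end has dropped to the chest floor, 20 degrees of tilt. So tilted it is 181 mm long overall and cannot pass the 177 mm mouth.
- tray_grip (a point): where to take the tray: 78 mm above its origin in the handle board that runs along its middle, 64 mm long in x, 12 mm thick in y, flat-sided, top at z = 92 mm; fingers close along y. Level the tray by raising its low end about the seated end, move it about 16 mm toward the chest's +x till central, and it lifts out. Room for it: left of the chest, x 0.56, y 0.19.
- scoop: loose steel bin scoop with an upright dark handle, 0.16 kg, stands by itself. Origin: centre of the underside of its flat pan, x toward the open front edge (at x = +38 mm), z up. The polished, slippery pan is 76 (x) by 100 mm (y), floor 2 mm thick, sides 26 to 32 mm high, back wall 36 mm high at x = -38 mm.
- scoop_grip (a point): where to take the scoop: on its handle, at x = -31, z = 112 mm of the scoop. The handle stands upright at the back of the pan, 24 mm (x) by 12 mm (y), its wood from z = 76 to 152 mm, x = -43 to -19 mm; below it a stem 8 mm by 12 mm stands against the back wall. Fingers close along the scoop's y. With its front edge down on the chest floor the pan slides under walnuts pushed against a seat.
- bowl: loose round white bowl, 170 mm across the rim, 55 mm high, 5 mm wall, origin at the centre of its underside, z up. A wall cabinet hangs over the back of the worktop, underside 0.5 m up; its nearest corner is about x 0.63, y -0.30: swing the arm round drawn in, not outstretched
- walnut_0: whole walnut, 31 mm across and 24 mm high as it lies with its seam level, 15 g; origin in its middle. Lies on the chest floor under the raised end of the tray at the start; three to five of the five walnuts are present (None: absent)
- walnut_1: whole walnut, like walnut_0
- walnut_2: whole walnut, like walnut_0
- walnut_3: whole walnut, like walnut_0
- walnut_4: whole walnut, like walnut_0
- candle: glass candle jar with a wooden lid, 69 x 69 x 80 mm, a bystander: leave it alone; origin at its underside
- measure: brass double measure, 41 mm wide, 85 mm high, a bystander: leave it alone; origin at its underside
Things that resemble listed ones, but are neither listed nor needed, are in the scene too. Leave any purple look-alike of the scoop alone.

How it is judged:
On the way, in this order (a step that is already met when the one before it is completed fails the run):
1. the tray has been turned level while still inside the chest (angle between tray's own z axis and vertical below 0.08 rad and z of tray in the frame of chest between 0.055 and 0.085 m and horizontal distance between tray and chest below 0.03 m), for 0.2 s.
2. the tray stands upright on the worktop, clear of the chest, and has been let go (height (world z) of tray between -0.006 and 0.006 m and angle between tray's own z axis and vertical below 0.08 rad and horizontal distance between tray and chest above 0.11 m and contact force between the fingers and tray below 0.1 N), for 0.2 s.
3. every walnut that was in the chest lies in the bowl (horizontal distance between each of walnut_0, walnut_1, walnut_2, walnut_3, walnut_4 and bowl below 0.066 m and z of walnut_0 in the frame of bowl between 0.01 and 0.065 m and z of walnut_1 in the frame of bowl between 0.01 and 0.065 m and z of walnut_2 in the frame of bowl between 0.01 and 0.065 m and z of walnut_3 in the frame of bowl between 0.01 and 0.065 m and z of walnut_4 in the frame of bowl between 0.01 and 0.065 m), for 0.3 s.
At the end, for the whole second after the job is handed in: every walnut lies in the upright bowl (its middle within 66 mm of the bowl's axis, 10 to 65 mm up); the tray rests on both seats, level within 0.05 rad, 59 to 65 mm above the chest's origin, within 6 mm of its axis; the scoop stands upright on the worktop (0.08 rad); all at rest (all of step 3 and angle between bowl's own z axis and vertical below 0.1 rad and height (world z) of bowl between -0.006 and 0.006 m and horizontal distance between tray and chest below 0.006 m and z of tray in the frame of chest between 0.059 and 0.065 m and angle between tray's own z axis and vertical below 0.05 rad and height (world z) of scoop between -0.006 and 0.006 m and angle between scoop's own z axis and vertical below 0.08 rad and linear speed of each of tray, scoop below 0.02 m/s); the robot touches nothing.
It fails at once if the fingers touch a walnut (contact force between the fingers and walnut_0 above 0.5 N or contact force between the fingers and walnut_1 above 0.5 N or contact force between the fingers and walnut_2 above 0.5 N or contact force between the fingers and walnut_3 above 0.5 N or contact force between the fingers and walnut_4 above 0.5 N).
It fails at once if another thing on the worktop is moved by more than 30 mm (distance of any of candle, measure from where it was at the start of the episode above 0.03 m).
Of walnut_0, walnut_1, walnut_2, walnut_3, walnut_4 only 3 to 5 are there at a start; the rules pass over those that are not, and their reading is None.
At some moment in a run one of bowl, tray may be knocked a few centimetres aside while the robot is not near it.
It also fails if it takes over 208 s, if anything falls off the work surface, if the arm or the gripper's body presses on something with over 40 N, if the wrist force passes 120 N, or if a joint passes its speed limit or range.

ROBOT

A 6-joint arm with a two-finger parallel gripper is mounted at the origin on a cart in front of the work surface, level with it; the furniture and walls round the work are solid. World frame = base frame: x ahead of the robot, y to its left, z up, the work surface at z = 0. Lengths are in m, angles in rad, forces in N, time in s.
With the tool pointing down it reaches from about 0.375 to 0.9 m from the base axis. Payload 3.1 kg.
Tool frame: the origin (TCP) lies at the centre of the arm's flange, where the gripper is bolted on; the fingertips stand robot.tip_extent ahead of it and the grasp point (between the pads) lies 164 mm ahead of it (robot.tip_extent is the distance from the TCP to the fingertips, in m); z points along the fingers, y is the line along which they close (so a half turn about z gives the same grasp; the last joint's range is limited). The gripper opens to 87 mm and grips with 3 to 60 N. Pads are 19 mm wide; open, the fingers measure 117 mm over their backs; the gripper's body (75 mm by 190 mm) begins 51 mm behind the grasp point.
Start: joints at [1.167, 0.527, 1.433, -0, 1.181, -0.178], TCP at [0.139, 0.609, 0.405] pointing down, gripper open.
Joint ranges: [-3.08, 3.08], [-0.75, 2.2], [0.22, 2.44], [-1.43, 4.57], [0, 2.65], [-2.85, 2.85]. Speed limits (rad/s): [2.79, 2.79, 3.14, 3.14, 3.14, 3.14].

INTERFACE

Orientations are given as a unit quaternion [x, y, z, w].
In Python, from rig import get_obs, camera, hand_in, cut_out, robot gives the robot as it stands.
- The arm moves only by the tool step_arm, never from a script. Its argument "rows" is a list of rows, each a list of 6 numbers: the shift along the world's x, y, z in m, then the turn, a rotation vector about the world's x, y, z in degrees. A call has 1 to 12 rows; each row shifts and turns the commanded pose from where the row before left it; what a row does not reach is not made up. A row lasts 1/8 s, in which the tool goes at most 62.5 mm and 10.7 degrees, less where a joint would pass 70% of its speed; a pose out of reach is approached as far as the arm can. A call is refused whole if a number of a shift passes 0.0625 or a number of a turn 10.7, either way. A call with a gripper value outside its range is refused whole. "jaw" is the finger opening in m, from 0 to 0.087, set as the call begins (left out, the last holds). The fingers move at their own pace and stop on an object; "squeeze" is the grip in N (left out, the last holds). Time passes only in rows, so rows that do not move let the fingers close. It gives the time, the measured TCP pose, the force, the opening and the grip force at its end, in the units of the state.
- get_obs(): the state, without advancing time (a new reading comes with each control period).
- camera(name): name is "scene" or "side" or "wrist"; returns a dict with "pixels" (420x560x3 uint8, blue, green, red), "depth" (420x560 float32, m along the optical axis (not along the pixel's ray), 0 where there is no reading), "fov_y" (degrees; the focal length in pixels is half the picture's height over the tangent of half this angle, whatever the lens; pixels are square), "cx", "cy" (the principal point, pixels), "extrinsics" (4x4, takes a point from camera to world coordinates); the wrist camera has in their place "mount" (4x4, takes a point from camera to tool coordinates, whose origin is the TCP and whose axes are the flange's). Camera axes: x right, y up, looking along -z (the intrinsics and any distortion apply to the point x, -y, -z); pixel columns grow to the right and rows downward; lengths in m; the calibration is good to about 2 mm. A picture is of the moment at which its call begins: read the wrist's pose just before it.
- hand_in(): hands the job in; it is judged then, once.
Trained networks look in the newest picture that a camera, given by its name, has taken for a name from the list of things; names that differ only in an ending like _2 or _b are one class to them, and where a whole thing is asked for, a point or a joint stands for the part that bears it (a point fixed in the world has none). Each returns a list of dicts, best first, with "confidence" (0 to 1); they miss things now and then, are a little off and sometimes report something else, mostly with a low value. They report only what shows in the picture. A call takes as long as a camera call. They do not tell look-alikes from the thing itself.
- cut_out(label, camera): "region" (420x560 bool, what is visible of it) and "extent" ([centre column, centre row, width, height] in pixels, round what is visible of it).
The state is a dict: "time": time; "q": joint angles; "joint_velocities": joint speeds; "joint_torque": joint torques, N m; "position": TCP position; "tool_rot": TCP orientation; "ft_force": force on the tool from outside, world axes, zero at the start; "moment": the same for the moment, N m; "grip_width": finger opening in m; "grip_force": force on a finger pad.
Only numpy, scipy, OpenCV 4.12 (cv2) and the standard library are available. Lean on these libraries where they do the work, as an engineer would, in place of code of your own. Each camera call takes 0.05 s, during which the arm holds its last target. There are 200 camera calls.

## Working session

There is one attempt and no reset: what is moved stays moved. The work goes in short steps, Python scripts to look and compute and a tool call to move; the robot and the scene stay as the last step left them, time stands still between calls to the robot, and variables do not carry over. Pictures are saved under pics/ and viewed, at most 14 in all, crops included, and the job is handed in when it is done.

Besides the shell and the picture viewer there is one more tool, called as name([rows], argument=value, ...), one row to a line, values as JSON. step_arm: Moves the arm, as the interface text tells. Its arguments: {"type":"object","properties":{"rows":{"type":"array"},"jaw":{"type":"number"},"squeeze":{"type":"number"}},"required":["rows"]}

```bash
ls; mkdir -p pics; cat > h.py <<'E'
import numpy as np, cv2
from scipy.spatial.transform import Rotation as R
from rig import get_obs, camera, hand_in, cut_out, robot
def ext(c,o=None):
    if "extrinsics" in c: return np.array(c["extrinsics"])
    T=np.eye(4);T[:3,:3]=R.from_quat(o["tool_rot"]).as_matrix();T[:3,3]=o["position"]
    return T@np.array(c["mount"])
def cloud(c,o=None):
    d=c["depth"];h,w=d.shape;f=h/2/np.tan(np.radians(c["fov_y"])/2)
    v,u=np.mgrid[:h,:w];p=np.stack([(u-c["cx"])/f*d,-(v-c["cy"])/f*d,-d,np.ones_like(d)],-1)
    P=(p@ext(c,o).T)[...,:3];P[d<=0]=np.nan
    return P
def shot(name):
    o=get_obs();c=camera(name);return c,cloud(c,o),o
E
python3 - <<'E'
from h import *
o=get_obs();print(o, getattr(robot,'tip_extent',None))
ims=[]
for n in("scene","side"):
    c,P,_=shot(n);print(n,[k for k in c],c["fov_y"],c["cx"],c["cy"])
    cv2.imwrite(f"pics/{n}0.png",c["pixels"])
    np.save(f"/tmp/{n}.npy",P)
    for l in("chest","tray","scoop","bowl","walnut_0","candle","measure"):
        for r in cut_out(l,n):
            q=P[r["region"]];q=q[~np.isnan(q[:,0])]
            print(l,round(r["confidence"],2),np.round(r["extent"]),len(q),np.round(np.nanmedian(q,0),3) if len(q) else None,np.round(np.percentile(q,[2,98],axis=0),3).tolist() if len(q) else None)
E
```

```text
pics
{'time': 0.0, 'q': array([ 1.16752415e+00,  5.28422132e-01,  1.43390654e+00,  2.55535486e-05,
        1.18140457e+00, -1.78495612e-01]), 'joint_velocities': array([ 0.00068325,  0.00159014, -0.00052269, -0.00075646,  0.00018537,
       -0.00014679]), 'joint_torque': array([ 8.03154344e-04, -4.40046215e+01, -1.76588255e+01,  6.35452475e-02,
        5.82478114e-02, -1.56169849e-04]), 'position': array([0.13913068, 0.60895627, 0.40379693]), 'tool_rot': array([ 1.12156602e-01,  9.93689967e-01, -1.02194274e-03, -3.18277987e-04]), 'ft_force': array([0.40902341, 0.16479543, 0.21015182]), 'moment': array([ 0.00118863, -0.02132722, -0.06602058]), 'grip_force': 0.0, 'grip_width': 0.08723575149891963} 0.1822
scene ['pixels', 'depth', 'fov_y', 'cx', 'cy', 'extrinsics'] 54.74480492526478 283.9536864021517 202.1601460722131
chest 0.8 [161. 304. 104. 147.] 6941 [ 0.403 -0.014  0.109] [[0.38, -0.105, 0.004], [0.612, 0.05, 0.138]]
tray 0.81 [157. 279.  66.  71.] 3177 [ 0.552 -0.04   0.066] [[0.469, -0.097, 0.037], [0.599, 0.012, 0.128]]
tray 0.4 [262. 219.  14.  38.] 372 [ 0.596 -0.342  0.041] [
[... 991 characters left out ...]
476, -0.056, 0.09], [0.595, 0.018, 0.132]]
scoop 0.84 [284. 311.  55.  82.] 1933 [ 0.469 -0.704  0.002] [[0.418, -0.759, -0.003], [0.517, -0.682, 0.145]]
scoop 0.66 [218. 218.  27.  59.] 852 [ 0.417 -0.278  0.015] [[0.368, -0.335, -0.003], [0.446, -0.228, 0.147]]
bowl 0.89 [249. 250.  64.  43.] 2105 [ 0.468 -0.409  0.029] [[0.389, -0.518, 0.001], [0.541, -0.36, 0.054]]
candle 0.66 [282. 174.  23.  32.] 343 [ 0.666 -0.039  0.069] [[0.645, -0.058, 0.006], [0.707, 0.004, 0.08]]
measure 0.76 [288. 225.  15.  35.] 303 [ 0.602 -0.357  0.037] [[0.587, -0.368, -0.0], [0.619, -0.329, 0.082]]
measure 0.41 [235. 178.  71.  61.] 3439 [ 0.496 -0.092  0.092] [[0.388, -0.127, 0.003], [0.605, 0.036, 0.137]]
```

View pics/scene0.png

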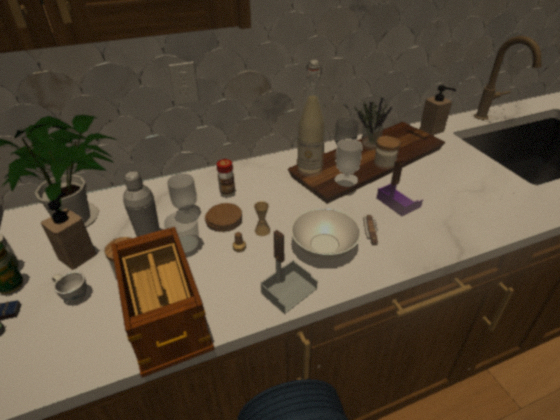

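```bash
python3 - <<'E'
from h import *
P=np.concatenate([np.load("/tmp/scene.npy").reshape(-1,3),np.load("/tmp/side.npy").reshape(-1,3)])
# top-down height map 2mm
def rect(lo,hi,box):
    m=(P[:,2]>lo)&(P[:,2]<hi)&(P[:,0]>box[0])&(P[:,0]<box[1])&(P[:,1]>box[2])&(P[:,1]<box[3])
    q=P[m]; r=cv2.minAreaRect((q[:,:2]*1000).astype(np.float32)); return len(q),r
print("chest rim",rect(.132,.142,(.36,.64,-.16,.09)))
print("scoop",rect(-.01,.04,(.33,.47,-.345,-.215)) )
for n,b in(("grn",(.34,.47,-.35,-.2)),("prp",(.38,.54,-.8,-.66))):
    m=(P[:,2]>.085)&(P[:,2]<.16)&(P[:,0]>b[0])&(P[:,0]<b[1])&(P[:,1]>b[2])&(P[:,1]<b[3])
    q=P[m];print(n,len(q),q.min(0),q.max(0)); print(cv2.minAreaRect((q[:,:2]*1000).astype(np.float32)))
m=(P[:,2]>.045)&(P[:,2]<.06)&(P[:,0]>.36)&(P[:,0]<.57)&(P[:,1]>-.55)&(P[:,1]<-.33)
print("bowl",cv2.minEnclosingCircle((P[m][:,:2]*1000).astype(np.float32)))
E
```

```text
chest rim (2845, ((503.18890380859375, -37.826385498046875), (139.98162841796875, 230.4505157470703), 77.68330383300781))
scoop (3904, ((400.00164794921875, -279.9512634277344), (129.9449920654297, 139.77340698242188), 89.88838195800781))
grn 465 [ 0.41938937 -0.29165716  0.08542869] [ 0.44765155 -0.26780686  0.15363174]
((433.75238037109375, -279.8508605957031), (27.929759979248047, 23.672260284423828), 3.025670051574707)
prp 401 [ 0.46046081 -0.7068018   0.08532045] [ 0.47682352 -0.67407699  0.1526312 ]
((469.3827209472656, -690.3248291015625), (16.09320640563965, 32.46125030517578), 3.3936617374420166)
bowl ((461.7476501464844, -437.42864990234375), 88.2324447631836)
```

The picture shows the chest at (165,300) with the tray inside it. The steel scoop is at (290,285), with its dark handle at (279,245). Its purple look-alike is at (400,195). The white bowl is at (325,235). The pale objects that could be mistaken for the tray are the chest itself and the board at (370,160), so the steel scoop and the tray inside the chest are the right ones. Next I move above the chest for a close crop.

step_arm([
  [0.026, -0.054, 0.003, 0, 0, 0],
  [0.026, -0.054, 0.003, 0, 0, 0],
  [0.026, -0.054, 0.003, 0, 0, 0],
  [0.026, -0.054, 0.003, 0, 0, 0],
  [0.026, -0.054, 0.003, 0, 0, 0],
  [0.026, -0.054, 0.003, 0, 0, 0],
  [0.026, -0.054, 0.003, 0, 0, 0],
  [0.026, -0.054, 0.003, 0, 0, 0],
  [0.026, -0.054, 0.003, 0, 0, 0],
  [0.026, -0.054, 0.003, 0, 0, 0],
  [0.026, -0.054, 0.003, 0, 0, 0],
  [0.026, -0.054, 0.003, 0, 0, 0],
])

```text
time: 2.3
position: [0.4518, -0.0408, 0.4412]
tool_rot: [0.113, 0.994, 0.0, 0.001]
ft_force: [1.2, 0.2, 0.4]
grip_width: 0.0872
grip_force: 0.0
```

```bash
cat > crop.py <<'E'
from h import *
import sys
def run(tag,labels=()):
    c,P,o=shot("wrist");cv2.imwrite(f"pics/{tag}.png",c["pixels"]);np.save("/tmp/w.npy",P);np.save("/tmp/wi.npy",c["pixels"])
    print("tcp",np.round(o["position"],4),np.round(o["tool_rot"],4),"t",round(o["time"],2))
    for l in labels:
        for r in cut_out(l,"wrist"):
            q=P[r["region"]];q=q[~np.isnan(q[:,0])]
            if len(q): print(l,round(r["confidence"],2),np.round(r["extent"]),len(q),np.round(np.median(q,0),3),np.round(np.percentile(q,[2,98],axis=0),3).tolist())
    return c,P,o
if __name__=="__main__": run(sys.argv[1],sys.argv[2:])
E
python3 crop.py w1 chest tray tray_grip walnut_0 candle
python3 - <<'E'
from h import *
P=np.load("/tmp/w.npy").reshape(-1,3);P=P[~np.isnan(P[:,0])]
m=(P[:,2]>.133)&(P[:,2]<.143)&(P[:,0]>.36)&(P[:,0]<.64)&(P[:,1]>-.16)&(P[:,1]<.09)
print(cv2.minAreaRect((P[m][:,:2]*1000).astype(np.float32)))
E
```

```text
tcp [ 0.4518 -0.0408  0.4412] [1.125e-01 9.936e-01 1.000e-04 6.000e-04] t 2.3
chest 0.9 [305. 239. 171. 258.] 18468 [ 0.458 -0.026  0.137] [[0.385, -0.11, 0.035], [0.616, 0.045, 0.139]]
tray 0.72 [296. 226. 106. 145.] 15361 [ 0.504 -0.034  0.052] [[0.431, -0.092, 0.017], [0.582, 0.022, 0.13]]
tray_grip 0.83 [300. 226. 110. 142.] 15391 [ 0.504 -0.034  0.053] [[0.43, -0.092, 0.017], [0.582, 0.022, 0.13]]
candle 0.59 [370. 360.   6.  13.] 58 [0.673 0.013 0.08 ] [[0.665, 0.01, 0.075], [0.68, 0.016, 0.081]]
((504.7476806640625, -35.11384582519531), (130.32435607910156, 224.3746795654297), 77.20893096923828)
```

View pics/w1.png

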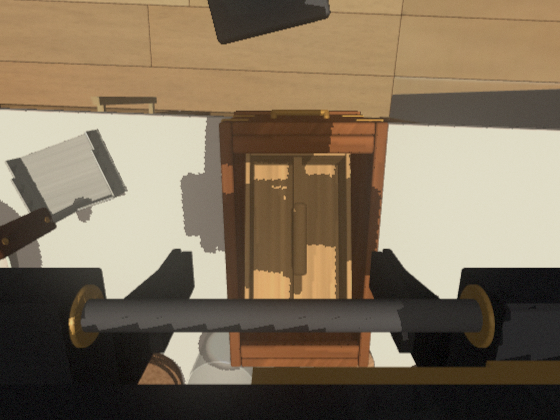

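Close crop: the chest rim spans (222–388, 118–365), the tray is inside it and its handle board runs down the middle at about (300,240). The scoop is at (65,180). Next I fit the tray's tilt.

```bash
python3 - <<'E'
from h import *
P=np.load("/tmp/w.npy").reshape(-1,3);P=P[~np.isnan(P[:,0])]
S=[np.load(f"/tmp/{n}.npy").reshape(-1,3) for n in("scene","side")]
a=np.radians(-12.8);C=np.array([.5047,-.0351]);M=np.array([[np.cos(a),np.sin(a)],[-np.sin(a),np.cos(a)]])
for nm,Q in(("w",P),("sc",S[0]),("sd",S[1])):
    L=(Q[:,:2]-C)@M.T; z=Q[:,2]
    for lab,(y0,y1) in(("mid",(-.012,.012)),("L",(.02,.04)),("R",(-.04,-.02))):
        print(nm,lab,end=": ")
        for x in np.arange(-.105,.11,.015):
            m=(abs(L[:,0]-x)<.004)&(L[:,1]>y0)&(L[:,1]<y1)&(z>-.02)&(z<.25)
            if m.sum()>2: print(f"{x*1000:.0f}:{np.percentile(z[m],5)*1000:.0f}/{np.percentile(z[m],95)*1000:.0f}/{np.median(L[m][:,1])*1000:.0f}",end=" ")
        print()
E
```

```text
w mid: -105:136/139/-0 -90:137/139/-0 -75:52/64/-0 -60:16/63/-1 -45:19/69/-1 -30:25/120/-2 -15:30/126/-3 0:36/131/-3 15:41/136/-3 30:47/50/-8 45:53/103/-4 60:58/106/-5 75:63/67/-5 90:131/139/-0 105:99/139/0 
w L: -105:136/139/30 -90:137/139/30 -75:52/64/30 -60:16/34/30 -45:18/23/30 -30:24/28/31 -15:29/33/30 0:35/39/30 15:41/45/30 30:47/51/30 45:52/56/30 60:58/61/30 75:63/67/30 90:131/139/30 105:100/139/30 
w R: -105:136/139/-30 -90:137/139/-30 -75:52/64/-30 -60:15/33/-30 -45:19/22/-30 -30:24/28/-30 -15:30/34/-30 0:35/39/-31 15:41/45/-30 30:47/50/-30 45:52/56/-31 60:57/61/-31 75:63/67/-31 90:131/139/-30 105:99/139/-30 
sc mid: -105:-19/138/0 -90:136/138/2 -45:108/114/-1 -30:72/120/-1 -15:121/126/-1 0:37/131/-1 15:41/135/-0 30:46/53/0 45:51/56/0 60:57/108/-1 75:63/121/-1 90:69/138/1 105:101/138/0 
sc L: -105:-19/139/29 -90:136/138/28 0:35/41/30 15:40/45/30 30:45/50/30 45:51/56/30 60:56/62/30 75:62/120/30 90:68/138/30 105:102/138/30 
sc R: -105:-18/138/-30 -90:135/138/-28 0:35/39/-30 15:40/45/-30 30:45/51/-30 45:51/56/-30 60:57/62/-30 75:62/120/-30 90:69/138/-30 105:102/138/-30 
sd mid: -105:132/136/1 -90:131/136/4 -30:113/116/-5 -15:114/122/-7 0:114/127/-7 15:113/133/-6 90:112/136/-0 105:134/137/-2 
sd L: -105:133/136/30 -90:133/137/32 90:97/134/31 105:133/137/29 
sd R: -105:135/138/-30 -90:132/136/-29 90:133/136/-31 105:135/137/-27
```

step_arm([
  [-0.0084, 0.0058, -0.022, -1.11, -4.875, 0],
  [-0.0084, 0.0058, -0.022, -1.11, -4.875, 0],
  [-0.0084, 0.0058, -0.022, -1.11, -4.875, 0],
  [-0.0085, 0.0059, -0.022, -1.11, -4.875, 0],
  [0, 0, 0, 0, 0, 0],
  [0, 0, 0, 0, 0, 0],
  [0, 0, 0, 0, 0, 0],
], jaw=0.05)

```text
time: 3.48
position: [0.4185, -0.0155, 0.3538]
tool_rot: [0.11, 0.978, -0.02, 0.174]
ft_force: [-0.2, 0.2, -0.0]
grip_width: 0.05
grip_force: 0.0
```

```bash
python3 crop.py w2 tray_grip; python3 - <<'E'
from h import *
o=get_obs();print(np.round(o['q'],3),np.round(R.from_quat(o['tool_rot']).as_matrix(),4))
P=np.load("/tmp/w.npy").reshape(-1,3);P=P[~np.isnan(P[:,0])]
a=np.radians(-12.8);C=np.array([.5047,-.0351]);M=np.array([[np.cos(a),np.sin(a)],[-np.sin(a),np.cos(a)]])
L=(P[:,:2]-C)@M.T;z=P[:,2]
m=(z>100e-3)&(z<.142)&(abs(L[:,0])<.075)&(abs(L[:,1])<.03)&(abs(z-.131-.367*L[:,0])<.004)
print(m.sum(),np.percentile(L[m],[1,5,50,95,99],axis=0))
E
```

```text
tcp [ 0.4185 -0.0155  0.3538] [ 0.1101  0.9784 -0.0195  0.1738] t 3.48
tray_grip 0.87 [282. 206. 154. 190.] 25072 [ 0.516 -0.037  0.058] [[0.453, -0.092, 0.023], [0.598, 0.019, 0.129]]
[-0.315  0.308  2.088  0.081  0.397 -1.731] [[-9.155e-01  2.227e-01  3.352e-01]
 [ 2.092e-01  9.749e-01 -7.650e-02]
 [-3.438e-01  1.000e-04 -9.391e-01]]
1685 [[-0.04102724 -0.00647609]
 [-0.03923371 -0.00616315]
 [-0.01413895 -0.00116032]
 [ 0.01328685  0.00440226]
 [ 0.016458    0.00472661]]
```

step_arm([
  [0.0031, -0.0008, -0.0108, 0, 0, 0],
  [0.0031, -0.0008, -0.0108, 0, 0, 0],
  [0.0031, -0.0008, -0.0108, 0, 0, 0],
  [0.0031, -0.0009, -0.0108, 0, 0, 0],
  [0.0031, -0.0008, -0.0108, 0, 0, 0],
  [0.0031, -0.0009, -0.0107, 0, 0, 0],
  [0.0031, -0.0008, -0.0107, 0, 0, 0],
  [0.0031, -0.0009, -0.0107, 0, 0, 0],
  [0, 0, 0, 0, 0, 0],
  [0, 0, 0, 0, 0, 0],
])

```text
time: 4.82
position: [0.4423, -0.0221, 0.2667]
tool_rot: [0.11, 0.979, -0.019, 0.173]
ft_force: [0.2, 1.7, -1.4]
grip_width: 0.0501
grip_force: 0.0
```

step_arm([
  [0, 0, 0, 0, 0, 0],
  [0, 0, 0, 0, 0, 0],
  [0, 0, 0, 0, 0, 0],
  [0, 0, 0, 0, 0, 0],
  [0, 0, 0, 0, 0, 0],
  [0, 0, 0, 0, 0, 0],
], jaw=0.0, squeeze=50)

```text
time: 5.58
position: [0.4424, -0.0222, 0.2667]
tool_rot: [0.111, 0.979, -0.019, 0.173]
ft_force: [-0.5, 0.6, 2.1]
grip_width: 0.0117
grip_force: 50.0
```

step_arm([
  [0.0005, 0, 0.0017, 0, 0, 0],
  [0.0005, 0, 0.0017, 0, 0, 0],
  [0.0086, -0.002, 0.0057, 0.554, 2.438, 0],
  [0.0086, -0.002, 0.0056, 0.554, 2.438, 0],
  [0.0093, -0.0021, 0.0049, 0.554, 2.438, 0],
  [0.0093, -0.0021, 0.0049, 0.554, 2.438, 0],
  [0.0097, -0.0022, 0.0042, 0.554, 2.438, 0],
  [0.0097, -0.0022, 0.0041, 0.554, 2.438, 0],
  [0.0101, -0.0023, 0.0033, 0.554, 2.438, 0],
  [0.0101, -0.0023, 0.0032, 0.554, 2.438, 0],
  [0, 0, 0, 0, 0, 0],
  [0, 0, 0, 0, 0, 0],
])

```text
time: 7.08
position: [0.5181, -0.0391, 0.3055]
tool_rot: [0.112, 0.994, -0.0, -0.0]
ft_force: [0.3, -0.0, -4.0]
grip_width: 0.0115
grip_force: 50.0
```

```bash
python3 crop.py w3 tray chest; python3 - <<'E'
from h import *
o=get_obs();print(np.round(R.from_quat(o['tool_rot']).as_matrix(),4))
P=np.load("/tmp/w.npy").reshape(-1,3);P=P[~np.isnan(P[:,0])]
a=np.radians(-12.8);C=np.array([.5047,-.0351]);M=np.array([[np.cos(a),np.sin(a)],[-np.sin(a),np.cos(a)]])
L=(P[:,:2]-C)@M.T;z=P[:,2]
for y0,y1 in((.02,.04),(-.04,-.02)):
  for x in np.arange(-.105,.11,.01):
    m=(abs(L[:,0]-x)<.004)&(L[:,1]>y0)&(L[:,1]<y1)&(z>0)&(z<.25)
    if m.sum()>2: print(f"{x*1000:.0f}:{np.percentile(z[m],5)*1000:.0f}/{np.percentile(z[m],95)*1000:.0f}",end=" ")
  print()
E
```

```text
tcp [ 0.5181 -0.0391  0.3055] [ 1.121e-01  9.937e-01 -0.000e+00 -4.000e-04] t 7.08
tray 0.96 [283. 225. 240. 280.] 42413 [ 0.482 -0.032  0.069] [[0.431, -0.085, 0.067], [0.547, 0.024, 0.155]]
chest 0.75 [284. 135. 357. 271.] 45350 [ 0.426 -0.014  0.136] [[0.4, -0.091, 0.011], [0.517, 0.042, 0.139]]
[[-9.748e-01  2.229e-01 -6.000e-04]
 [ 2.229e-01  9.748e-01  0.000e+00]
 [ 6.000e-04 -1.000e-04 -1.000e+00]]
-95:61/139 -85:61/137 -75:9/119 -65:67/119 -55:67/69 -45:67/69 -35:67/69 -25:68/217 -15:68/234 -5:68/223 5:67/69 15:67/69 25:68/70 35:68/70 45:68/69 
-95:61/139 -85:61/137 -75:9/119 -65:67/119 -55:67/69 -45:67/69 -35:67/69 -25:68/217 -15:68/233 -5:68/223 5:67/69 15:67/70 25:68/69 35:68/70 45:67/70
```

step_arm([
  [-0.0025, 0.0006, 0.0006, 0, 0, 0],
  [-0.0025, 0.0006, 0.0006, 0, 0, 0],
  [-0.0025, 0.0006, 0.0006, 0, 0, 0],
  [-0.0025, 0.0007, 0, 0, 0, 0],
  [-0.0025, 0.0007, 0, 0, 0, 0],
  [-0.0024, 0.0008, 0, 0, 0, 0],
  [0, 0, 0, 0, 0, 0],
  [0, 0, 0, 0, 0, 0],
  [0, 0, 0, 0, 0, 0],
  [0, 0, 0, 0, 0, 0],
])

```text
time: 8.48
position: [0.504, -0.0354, 0.3078]
tool_rot: [0.112, 0.994, -0.0, 0.0]
ft_force: [0.3, -0.3, -3.4]
grip_width: 0.0113
grip_force: 50.0
```

```bash
python3 - <<'E'
from h import *
c,P,o=shot("wrist");print(o["position"])
P=P.reshape(-1,3);P=P[~np.isnan(P[:,0])]
a=np.radians(-12.8);C=np.array([.5047,-.0351]);M=np.array([[np.cos(a),np.sin(a)],[-np.sin(a),np.cos(a)]])
L=(P[:,:2]-C)@M.T;z=P[:,2]
m=(z>.115)&(z<.128)&(abs(L[:,1])<.04)&(L[:,0]<-.04)
print("tray near rim L",np.percentile(L[m][:,0],[1,10,50,90,99]), np.median(z[m]))
for s in(1,-1):
  m=(z>.115)&(z<.128)&(s*L[:,1]>.03)&(abs(L[:,0]+.02)<.03);print("side rim",np.percentile(L[m][:,1],[1,10,50,90,99]))
  m=(z>.134)&(z<.142)&(s*L[:,1]>.05)&(abs(L[:,0]+.02)<.03);print("chest rim",np.percentile(L[m][:,1],[1,10,50,90,99]))
m=(z>.134)&(z<.142)&(abs(L[:,1])<.04)&(L[:,0]<-.06);print("cleat",np.percentile(L[m][:,0],[1,10,50,90,99]))
E
```

```text
[ 0.50396509 -0.03537935  0.30775341]
tray near rim L [-0.08620847 -0.08572641 -0.08323338 -0.06159109 -0.04234084] 0.12060708124996344
side rim [0.04647465 0.04677931 0.05025865 0.05481193 0.05507875]
chest rim [0.05430875 0.05485113 0.05845787 0.06274393 0.06404591]
side rim [-0.0557557  -0.05548985 -0.05082455 -0.04731434 -0.04697566]
chest rim [-0.06473843 -0.06341314 -0.05919017 -0.05557609 -0.05507105]
cleat [-0.11198897 -0.10962455 -0.10033539 -0.09058119 -0.08823067]
```

step_arm([
  [0, 0, 0.01, 0, 0, 0],
  [0, 0, 0.016, 0, 0, 0],
  [0, 0, 0.016, 0, 0, 0],
  [0, 0, 0.016, 0, 0, 0],
  [0, 0, 0.018, 0, 0, 0],
  [0, 0, 0.018, 0, 0, 0],
  [0, 0, 0.018, 0, 0, 0],
  [0, 0, 0.018, 0, 0, 0],
  [0, 0, 0, 0, 0, 0],
])

```text
time: 9.65
position: [0.5041, -0.0353, 0.4395]
tool_rot: [0.112, 0.994, -0.0, 0.002]
ft_force: [0.6, -0.3, -3.1]
grip_width: 0.0116
grip_force: 50.0
```

```bash
python3 - <<'E'
from h import *
P=np.load("/tmp/scene.npy").reshape(-1,3);Q=np.load("/tmp/side.npy").reshape(-1,3)
for P in(P,Q):
  m=(P[:,2]>.015)&(P[:,0]>.4)&(P[:,0]<.75)&(P[:,1]>.03)&(P[:,1]<.35)
  g=np.unique(np.round(P[m][:,:2]/.02)*.02,axis=0);print(len(g));print({x:[round(y,2) for xx,y in g if xx==x] for x in np.unique(g[:,0])})
E
```

```text
35
{np.float64(0.4): [np.float64(0.04), np.float64(0.06)], np.float64(0.42): [np.float64(0.04), np.float64(0.06)], np.float64(0.44): [np.float64(0.04)], np.float64(0.46): [np.float64(0.04)], np.float64(0.48): [np.float64(0.04)], np.float64(0.5): [np.float64(0.04)], np.float64(0.64): [np.float64(0.08), np.float64(0.1), np.float64(0.12)], np.float64(0.66): [np.float64(0.08), np.float64(0.1), np.float64(0.12)], np.float64(0.68): [np.float64(0.06), np.float64(0.08), np.float64(0.1), np.float64(0.12), np.float64(0.14), np.float64(0.24)], np.float64(0.7000000000000001): [np.float64(0.04), np.float64(0.08), np.float64(0.1), np.float64(0.12), np.float64(0.2), np.float64(0.22), np.float64(0.24)], np.float64(0.72): [np.float64(0.04), np.float64(0.12), np.float64(0.2), np.float64(0.22), np.float64(0.24)], np.float64(0.74): [np.float64(0.04), np.float64(0.22), np.float64(0.24)]}
63
{np.float64(0.4): [np.float64(0.04)], np.float64(0.42): [np.float64(0.04), np.float64(0.06)], np.float64(0.44): [np.float64(0.04)], np.float64(0.46): [np.float64(0.04), np.float64(0.34)], np.float64(0.48): [np.float64
[... 574 characters left out ...]
6), np.float64(0.08), np.float64(0.12), np.float64(0.28), np.float64(0.3), np.float64(0.32)], np.float64(0.68): [np.float64(0.06), np.float64(0.12), np.float64(0.14), np.float64(0.28), np.float64(0.3)], np.float64(0.7000000000000001): [np.float64(0.08), np.float64(0.1), np.float64(0.12), np.float64(0.2), np.float64(0.22), np.float64(0.28), np.float64(0.3)], np.float64(0.72): [np.float64(0.08), np.float64(0.1), np.float64(0.12), np.float64(0.2), np.float64(0.22), np.float64(0.24), np.float64(0.26), np.float64(0.28), np.float64(0.3)], np.float64(0.74): [np.float64(0.1), np.float64(0.14), np.float64(0.18), np.float64(0.22), np.float64(0.24), np.float64(0.26), np.float64(0.28), np.float64(0.3)]}
```

step_arm([
  [0.0043, 0.0375, 0, 0, 0, 0],
  [0.0043, 0.0375, 0, 0, 0, 0],
  [0.0043, 0.0375, 0, 0, 0, 0],
  [0.0043, 0.0375, 0, 0, 0, 0],
  [0.0043, 0.0375, 0, 0, 0, 0],
  [0.0043, 0.0375, 0, 0, 0, 0],
  [0, 0, -0.03, 0, 0, 0],
  [0, 0, -0.04, 0, 0, 0],
  [0, 0, -0.04, 0, 0, 0],
  [0, 0, -0.04, 0, 0, 0],
  [0, 0, -0.02, 0, 0, 0],
  [0, 0, -0.01, 0, 0, 0],
])

```text
time: 11.15
position: [0.5291, 0.1895, 0.2558]
tool_rot: [0.112, 0.994, -0.001, -0.002]
ft_force: [-0.6, -0.5, -3.7]
grip_width: 0.0116
grip_force: 50.0
```

step_arm([
  [0, 0, -0.005, 0, 0, 0],
  [0, 0, -0.005, 0, 0, 0],
  [0, 0, -0.003, 0, 0, 0],
  [0, 0, -0.002, 0, 0, 0],
  [0, 0, 0, 0, 0, 0],
])

```text
time: 11.78
position: [0.5297, 0.1897, 0.2429]
tool_rot: [0.112, 0.994, -0.0, 0.0]
ft_force: [0.1, 0.2, -3.6]
grip_width: 0.0115
grip_force: 50.0
```

step_arm([
  [0, 0, -0.001, 0, 0, 0],
  [0, 0, -0.001, 0, 0, 0],
  [0, 0, 0, 0, 0, 0],
])

```text
time: 12.15
position: [0.5301, 0.1896, 0.2421]
tool_rot: [0.112, 0.994, 0.0, 0.001]
ft_force: [-0.6, -1.0, 5.0]
grip_width: 0.0118
grip_force: 50.0
```

step_arm([
  [0, 0, 0, 0, 0, 0],
  [0, 0, 0, 0, 0, 0],
  [0, 0, 0, 0, 0, 0],
  [0, 0, 0, 0, 0, 0],
], jaw=0.05)

```text
time: 12.65
position: [0.5296, 0.1897, 0.2406]
tool_rot: [0.112, 0.994, -0.0, -0.0]
ft_force: [0.2, 0.4, 0.7]
grip_width: 0.0436
grip_force: 0.0
```

step_arm([
  [0, 0, 0.02, 0, 0, 0],
  [0, 0, 0.04, 0, 0, 0],
  [0, 0, 0.05, 0, 0, 0],
  [0, 0, 0.06, 0, 0, 0],
  [0, 0, 0.03, 0, 0, 0],
  [-0.005, -0.05, 0, 0, 0, 0],
  [-0.005, -0.05, 0, 0, 0, 0],
  [-0.005, -0.05, 0, 0, 0, 0],
  [-0.005, -0.05, 0, 0, 0, 0],
  [0, 0, 0, 0, 0, 0],
  [0, 0, 0, 0, 0, 0],
])

```text
time: 14.02
position: [0.5095, -0.0102, 0.4406]
tool_rot: [0.113, 0.994, 0.0, -0.0]
ft_force: [-0.7, 0.1, 0.3]
grip_width: 0.0501
grip_force: 0.0
```

```bash
python3 crop.py w4 tray walnut_0 scoop; python3 - <<'E'
from h import *
c,P,o=shot("scene");cv2.imwrite("pics/scene1.png",c["pixels"]);np.save("/tmp/scene.npy",P)
for l in("tray","walnut_0"):
  for r in cut_out(l,"scene"):
    q=P[r["region"]];print(l,r["confidence"],r["extent"],np.nanmedian(q,0),np.nanpercentile(q,[2,98],axis=0))
E
```

```text
tcp [ 0.5095 -0.0102  0.4406] [ 1.125e-01  9.936e-01  3.000e-04 -3.000e-04] t 14.03
tray 0.64 [478. 149. 145. 170.] 20769 [0.522 0.188 0.036] [[0.444, 0.126, 0.004], [0.617, 0.252, 0.092]]
walnut_0 0.93 [288. 227.  33.  27.] 534 [ 0.571 -0.017  0.03 ] [[0.56, -0.031, 0.022], [0.587, -0.004, 0.035]]
walnut_0 0.76 [284. 198.  28.  31.] 581 [ 0.534 -0.013  0.03 ] [[0.522, -0.027, 0.022], [0.548, 0.001, 0.035]]
walnut_0 0.63 [263. 212.  27.  26.] 571 [ 0.547 -0.043  0.03 ] [[0.535, -0.057, 0.022], [0.562, -0.03, 0.035]]
walnut_0 0.61 [236. 228.  26.  23.] 570 [ 0.559 -0.075  0.03 ] [[0.547, -0.091, 0.022], [0.574, -0.062, 0.034]]
scoop 0.77 [ 40. 130.  80. 102.] 5375 [ 0.407 -0.27   0.003] [[0.366, -0.317, 0.0], [0.442, -0.227, 0.062]]
tray 0.82 [43.5, 363.4, 77.6, 111.7] [0.52867689 0.18560497 0.02850783] [[0.43639396 0.12804337 0.00239048]
 [0.61729191 0.23735651 0.09068397]]
tray 0.57 [147.1, 304.4, 20.7, 17.0] [ 0.52915489 -0.01237533  0.02881561] [[ 0.52058488 -0.02642255  0.02099231]
 [ 0.54262003  0.00102744  0.03399261]]
tray 0.18 [171.2, 282.9, 12.4, 17.1] [ 0.55435481 -0.07431147  0.02750097] [[ 0.54602727 -0.08943835  0.01701094]
 [ 0.56867801 -0.06125115  0.03364296]]
walnut_0 0.65 [143.7, 292.2, 9.4, 14.1] [ 0.56590592 -0.01809812  0.02812394] [[ 0.55747656 -0.03265629  0.01582532]
 [ 0.5810289  -0.0056212   0.03401896]]
walnut_0 0.64 [160.1, 292.9, 17.1, 13.0] [ 0.54219409 -0.04219912  0.02806679] [[ 0.53258726 -0.05643902  0.02017044]
 [ 0.55648705 -0.02886294  0.03409186]]
walnut_0 0.64 [149.0, 304.0, 18.6, 18.6] [ 0.52961316 -0.01166743  0.0286295 ] [[ 0.41871767 -0.02866638  0.00869233]
 [ 0.56254252  0.00756433  0.13777105]]
walnut_0 0.57 [42.7, 360.0, 72.6, 109.7] [0.52929265 0.18574554 0.02862637] [[0.43641186 0.12790436 0.00238986]
 [0.61746898 0.23720178 0.09068415]]
```

View pics/w4.png

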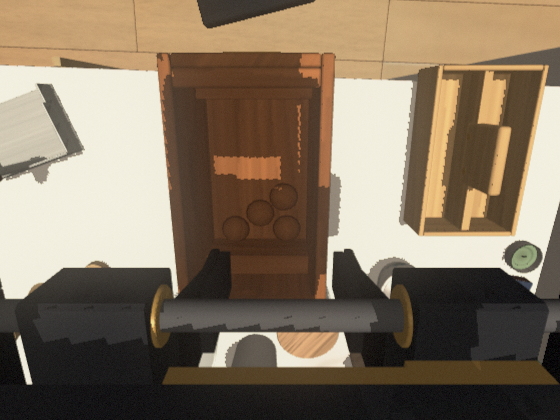

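The picture shows the tray standing on the worktop at (478,150). Four walnuts lie on the chest floor at (288,227), (284,198), (263,212) and (236,228), and the rest of the floor is bare. Next I go to the scoop, turning the tool on the way.

step_arm([
  [-0.012, -0.022, 0, 0, 0, -10.6],
  [-0.012, -0.022, 0, 0, 0, -10.6],
  [-0.012, -0.022, 0, 0, 0, -10.6],
  [-0.012, -0.022, 0, 0, 0, -10.6],
  [-0.012, -0.022, 0, 0, 0, -10.6],
  [-0.012, -0.022, 0, 0, 0, -10.6],
  [-0.012, -0.022, 0, 0, 0, -10.6],
  [-0.012, -0.022, 0, 0, 0, -10.6],
  [-0.012, -0.022, 0, 0, 0, -10.6],
  [-0.012, -0.022, 0, 0, 0, -10.6],
  [-0.005, -0.022, 0, 0, 0, -10.6],
  [-0.005, -0.018, 0, 0, 0, -10.6],
], jaw=0.06)

```text
time: 15.88
position: [0.3797, -0.2709, 0.4408]
tool_rot: [0.941, 0.339, 0.0, 0.0]
ft_force: [0.0, 0.7, 0.5]
grip_width: 0.0601
grip_force: 0.0
```

step_arm([
  [0, 0, 0, 0, 0, -10.6],
  [0, 0, 0, 0, 0, -10.6],
  [0, 0, 0, 0, 0, 0],
  [0, 0, 0, 0, 0, 0],
])

```text
time: 16.38
position: [0.3798, -0.2701, 0.4408]
tool_rot: [0.986, 0.164, -0.0, -0.0]
ft_force: [0.4, 0.0, -0.9]
grip_width: 0.0601
grip_force: 0.0
```

```bash
python3 crop.py w5 scoop scoop_grip bowl; python3 - <<'E'
from h import *
o=get_obs();print(np.round(o['q'],3));X=R.from_quat(o['tool_rot']).as_matrix();print("psi",np.degrees(np.arctan2(X[1,0],X[0,0])))
P=np.load("/tmp/w.npy").reshape(-1,3);P=P[~np.isnan(P[:,0])]
b=(P[:,0]>.34)&(P[:,0]<.48)&(P[:,1]>-.35)&(P[:,1]<-.20)
for lo,hi in((.008,.05),(.14,.156),(.1,.14)):
    q=P[b&(P[:,2]>lo)&(P[:,2]<hi)];print(lo,len(q));
    if len(q)>5: print(cv2.minAreaRect((q[:,:2]*1000).astype(np.float32)),np.median(q,0),q[:,2].max())
E
```

```text
tcp [ 0.3798 -0.2701  0.4408] [ 9.864e-01  1.642e-01 -0.000e+00 -1.000e-04] t 16.38
scoop 0.96 [300. 154. 104.  90.] 6134 [ 0.405 -0.275  0.002] [[0.366, -0.33, 0.0], [0.444, -0.232, 0.152]]
scoop_grip 0.86 [300. 157. 106.  84.] 6042 [ 0.405 -0.275  0.002] [[0.366, -0.329, 0.0], [0.444, -0.232, 0.152]]
bowl 0.7 [465. 152. 174. 170.] 22007 [ 0.469 -0.452  0.027] [[0.388, -0.515, 0.005], [0.54, -0.364, 0.056]]
[-0.859  0.265  1.771  0.     1.106  0.384]
psi 18.79453999523999
0.008 876
((403.3696594238281, -280.557373046875), (75.55270385742188, 100.16769409179688), 6.030055046081543) [ 0.42208774 -0.31080441  0.03043906] 0.04812838667675534
0.14 547
((434.00579833984375, -276.9538879394531), (23.941368103027344, 12.40104866027832), 6.903275966644287) [ 0.4344393  -0.27629843  0.15145238] 0.1538280439220861
0.1 131
((435.6820373535156, -272.0711975097656), (7.202700614929199, 23.52750015258789), 75.2201919555664) [ 0.43816106 -0.27119134  0.12240123] 0.13993967090384318
```

View pics/w5.png

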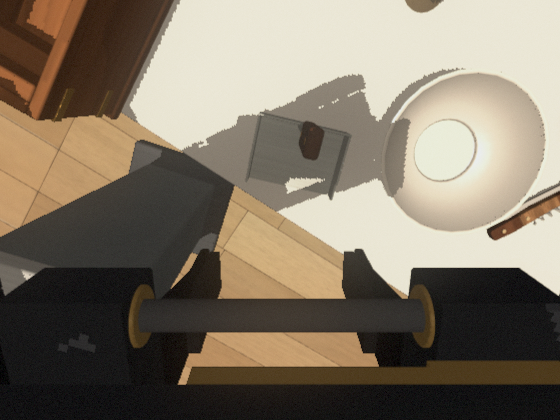

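The close crop confirms the dark-handled steel scoop at (300,155). The bowl is at (465,152) and there is no purple in view.

step_arm([
  [0.018, -0.0023, 0, 0, 0, -6.2],
  [0.018, -0.0023, 0, 0, 0, -6.2],
  [0.0184, -0.0023, 0, 0, 0, 0],
  [0, 0, -0.025, 0, 0, 0],
  [0, 0, -0.035, 0, 0, 0],
  [0, 0, -0.035, 0, 0, 0],
  [0, 0, -0.03, 0, 0, 0],
  [0, 0, -0.025, 0, 0, 0],
  [0, 0, -0.014, 0, 0, 0],
  [0, 0, 0, 0, 0, 0],
  [0, 0, 0, 0, 0, 0],
])

```text
time: 17.95
position: [0.4344, -0.2775, 0.2775]
tool_rot: [0.998, 0.055, 0.001, 0.001]
ft_force: [-0.4, 0.1, 1.2]
grip_width: 0.06
grip_force: 0.0
```

step_arm([
  [0, 0, 0, 0, 0, 0],
  [0, 0, 0, 0, 0, 0],
  [0, 0, 0, 0, 0, 0],
  [0, 0, 0, 0, 0, 0],
  [0, 0, 0, 0, 0, 0],
  [0, 0, 0, 0, 0, 0],
], jaw=0.0, squeeze=60)

```text
time: 18.7
position: [0.434, -0.2772, 0.2766]
tool_rot: [0.998, 0.055, -0.0, -0.0]
ft_force: [-0.1, 0.3, -1.5]
grip_width: 0.0114
grip_force: 60.0
```

step_arm([
  [0, 0, 0.03, 0, 0, 0],
  [0, 0, 0.055, 0, 0, 0],
  [0, 0, 0.055, 0, 0, 0],
  [0, 0, 0.053, 0, 0, 0],
  [0, 0.0214, 0, 0, 0, 10.05],
  [0, 0.0214, 0, 0, 0, 10.05],
  [0, 0.0214, 0, 0, 0, 10.05],
  [0, 0.0214, 0, 0, 0, 10.05],
  [0, 0.0214, 0, 0, 0, 10.05],
  [0, 0.0214, 0, 0, 0, 10.05],
  [0, 0.0214, 0, 0, 0, 10.05],
  [0, 0.0214, 0, 0, 0, 10.05],
])

```text
time: 20.2
position: [0.4337, -0.1052, 0.4693]
tool_rot: [0.725, 0.689, -0.0, -0.001]
ft_force: [0.4, -0.1, -1.1]
grip_width: 0.0114
grip_force: 60.0
```

step_arm([
  [0.001, 0.0214, 0, 0, 0, 10.05],
  [0.001, 0.0214, 0, 0, 0, 10.05],
  [0.001, 0.0214, 0, 0, 0, 10.05],
  [0.0014, 0.0214, 0, 0, 0, 10.05],
  [0, 0, 0, 0, 0, 10.05],
  [0, 0, 0, 0, 0, 10.05],
  [0, 0, 0, 0, 0, 10.05],
  [0, 0, 0, 0, 0, 10.05],
  [0, 0, 0, 0, 0, 0],
  [0, 0, 0, 0, 0, 0],
])

```text
time: 21.45
position: [0.4383, -0.0204, 0.4695]
tool_rot: [0.113, 0.994, -0.0, -0.0]
ft_force: [0.2, -0.1, -1.5]
grip_width: 0.0117
grip_force: 60.0
```

```bash
cat > rel.py <<'E'
from h import *
a=np.radians(-12.8);C=np.array([.5047,-.0351]);M=np.array([[np.cos(a),np.sin(a)],[-np.sin(a),np.cos(a)]])
def pose():
    o=get_obs();X=R.from_quat(o['tool_rot']).as_matrix()
    print("t",round(o["time"],2),"q",np.round(o['q'],2),"L,lat",np.round(M@(o["position"][:2]-C),4),"z",round(o["position"][2],4),"psi",np.round(np.degrees(np.arctan2(X[1,0],X[0,0])),2),"toolz",np.round(X[:,2],3))
E
python3 - <<'E'
from rel import *
pose()
c,P,o=shot("wrist");cv2.imwrite("pics/w6.png",c["pixels"])
P=P.reshape(-1,3);P=P[~np.isnan(P[:,0])];L=(P[:,:2]-C)@M.T;z=P[:,2]
m=(z>.17)&(z<.245)&(abs(L[:,0])<.14)&(abs(L[:,1])<.08)
print(m.sum(),cv2.minAreaRect((L[m]*1000).astype(np.float32)),np.percentile(z[m],[2,50,98]))
m2=m&(z<.2);print(m2.sum(),cv2.minAreaRect((L[m2]*1000).astype(np.float32)))
for r in cut_out("scoop","wrist"): print(r["confidence"],r["extent"])
for r in cut_out("walnut_0","wrist"): print(r["confidence"],r["extent"])
E
```

```text
t 21.45 q [-0.3   0.19  1.79 -0.    1.17 -1.65] L,lat [-0.068  -0.0004] z 0.4695 psi 166.98 toolz [-0.001  0.    -1.   ]
7855 ((-45.649879455566406, -0.18150711059570312), (100.0753402709961, 56.77688980102539), 89.97237396240234) [0.19380915 0.196051   0.2303497 ]
4454 ((-45.768218994140625, -0.1961212158203125), (56.70426559448242, 99.33364868164062), 0.2687219977378845)
0.85 [282.5, 282.9, 153.8, 165.2]
```

View pics/w6.png

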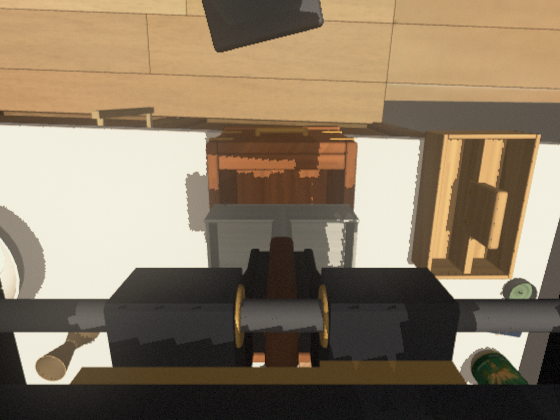

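The scoop is square to the chest, centred, with its pan at (282,240) over the near end of the floor. I lower it with a slight nose-down pitch.

step_arm([
  [0.0048, -0.001, 0, 0.222, 0.975, 0],
  [0.0047, -0.0011, 0, 0.222, 0.975, 0],
  [0, 0, -0.03, 0, 0, 0],
  [0, 0, -0.035, 0, 0, 0],
  [0, 0, -0.035, 0, 0, 0],
  [0, 0, -0.035, 0, 0, 0],
  [0, 0, -0.025, 0, 0, 0],
  [0, 0, -0.012, 0, 0, 0],
  [0, 0, -0.006, 0, 0, 0],
  [0, 0, 0, 0, 0, 0],
  [0, 0, 0, 0, 0, 0],
])

```text
time: 22.98
position: [0.4483, -0.0226, 0.2925]
tool_rot: [0.112, 0.994, 0.002, -0.016]
ft_force: [0.3, -0.8, -1.3]
grip_width: 0.0119
grip_force: 60.0
```

step_arm([
  [0, 0, -0.001, 0, 0, 0],
  [0, 0, -0.001, 0, 0, 0],
  [0, 0, 0, 0, 0, 0],
])

```text
time: 23.35
position: [0.448, -0.0225, 0.2899]
tool_rot: [0.112, 0.994, 0.002, -0.017]
ft_force: [-0.6, -0.8, -1.2]
grip_width: 0.0119
grip_force: 60.0
```

```bash
python3 - <<'E'
from rel import *
pose()
E
```

```text
t 23.35 q [-0.3   0.5   1.96 -0.    0.71 -1.64] L,lat [-0.0581 -0.0003] z 0.2899 psi 167.12 toolz [-0.034  0.008 -0.999]
```

step_arm([
  [0, 0, -0.001, 0, 0, 0],
  [0, 0, -0.0005, 0, 0, 0],
  [0, 0, 0, 0, 0, 0],
])

```text
time: 23.72
position: [0.4479, -0.0225, 0.2886]
tool_rot: [0.112, 0.994, 0.002, -0.017]
ft_force: [-1.5, 0.0, 4.6]
grip_width: 0.0118
grip_force: 60.0
```

step_arm([
  [0, 0, -0.0005, 0, 0, 0],
  [0, 0, -0.0005, 0, 0, 0],
  [0, 0, 0, 0, 0, 0],
])

```text
time: 24.1
position: [0.4477, -0.0224, 0.2885]
tool_rot: [0.112, 0.994, 0.002, -0.017]
ft_force: [-4.4, 0.4, 13.8]
grip_width: 0.0111
grip_force: 60.0
```

step_arm([
  [0.0039, -0.0009, 0.0006, 0, 0, 0],
  [0.0039, -0.0009, 0, 0, 0, 0],
  [0.0039, -0.0009, 0, 0, 0, 0],
  [0.0039, -0.0009, 0, 0, 0, 0],
  [0.0039, -0.0009, 0, 0, 0, 0],
  [0.0039, -0.0009, 0, 0, 0, 0],
  [0.0039, -0.0009, 0, 0, 0, 0],
  [0.0039, -0.0008, 0, 0, 0, 0],
  [0.0039, -0.0009, 0, 0, 0, 0],
  [0, 0, 0, 0, 0, 0],
])

```text
time: 25.35
position: [0.4824, -0.0303, 0.2888]
tool_rot: [0.112, 0.994, 0.002, -0.019]
ft_force: [-7.1, 1.4, 17.0]
grip_width: 0.0115
grip_force: 60.0
```

```bash
python3 - <<'E'
from rel import *
pose()
c,P,o=shot("scene");cv2.imwrite("pics/s2.png",cv2.resize(c["pixels"][230:350,90:230],None,fx=4,fy=4))
for r in cut_out("walnut_0","scene"):
    q=P[r["region"]];m=np.nanmedian(q,0);print(r["confidence"],np.round(r["extent"]),m,M@(m[:2]-C))
E
```

```text
t 25.35 q [-0.29  0.53  1.88 -0.    0.77 -1.64] L,lat [-0.0228 -0.0003] z 0.2888 psi 167.14 toolz [-0.038  0.008 -0.999]
0.67 [141. 291.  12.   9.] [ 0.56839925 -0.01604583  0.03178975] [0.05789487 0.03269313]
0.52 [171. 284.  12.  13.] [ 0.55310785 -0.07447617  0.02871157] [ 0.05592862 -0.02767296]
0.27 [323. 234.  66.  49.] [ 0.47975228 -0.45355875  0.02634509] [ 0.06838115 -0.41358691]
```

View pics/s2.png

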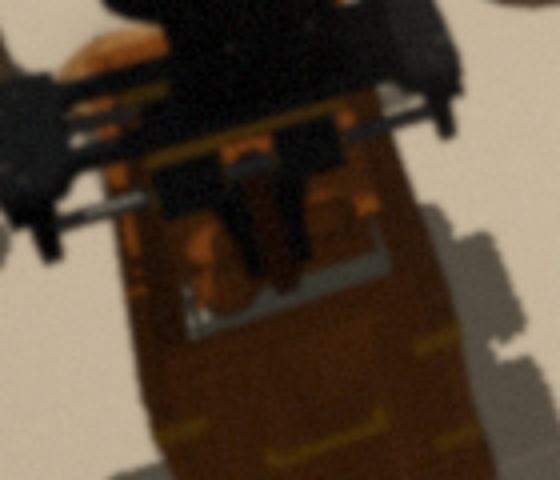

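The close crop shows the pan with one or two walnuts already aboard at about (225,285) and the others ahead. I ease the pressure and push on to the seat.

step_arm([
  [0.0039, -0.0009, 0.0006, 0, 0, 0],
  [0.0039, -0.0009, 0, 0, 0, 0],
  [0.0039, -0.0009, 0, 0, 0, 0],
  [0.0039, -0.0009, 0, 0, 0, 0],
  [0.0039, -0.0009, 0, 0, 0, 0],
  [0.0039, -0.0009, 0, 0, 0, 0],
  [0.0039, -0.0009, 0, 0, 0, 0],
  [0.0039, -0.0009, 0, 0, 0, 0],
  [0, 0, 0, 0, 0, 0],
])

```text
time: 26.58
position: [0.5108, -0.0365, 0.2894]
tool_rot: [0.111, 0.993, 0.003, -0.024]
ft_force: [-14.1, 2.6, 25.7]
grip_width: 0.0115
grip_force: 60.0
```

```bash
python3 - <<'E'
from rel import *
pose()
E
```

```text
t 26.57 q [-0.29  0.56  1.8  -0.    0.83 -1.63] L,lat [ 0.0063 -0.    ] z 0.2894 psi 167.2 toolz [-0.048  0.011 -0.999]
```

step_arm([
  [0, 0, 0.001, 0, 0, 0],
  [0, 0, 0.0005, 0, 0, 0],
  [0, 0, 0, 0, 0, 0],
])

```text
time: 26.95
position: [0.5152, -0.038, 0.2893]
tool_rot: [0.112, 0.994, 0.002, -0.017]
ft_force: [0.1, 0.7, -3.1]
grip_width: 0.0117
grip_force: 60.0
```

```bash
python3 - <<'E'
from rel import *
pose()
for n in("scene","side"):
    c,P,o=shot(n)
    if n=="scene": cv2.imwrite("pics/s3.png",cv2.resize(c["pixels"][230:350,90:230],None,fx=4,fy=4))
    for r in cut_out("walnut_0",n):
        q=P[r["region"]];m=np.nanmedian(q,0);print(r["confidence"],np.round(r["extent"]),m,M@(m[:2]-C))
c,P,o=shot("wrist")
P=P.reshape(-1,3);P=P[~np.isnan(P[:,0])];L=(P[:,:2]-C)@M.T;z=P[:,2]
for x in np.arange(-.08,.08,.01):
  print(round(x*1000),[ (int(np.percentile(z[m],50)*1000)) if (m:=(abs(L[:,0]-x)<.004)&(abs(L[:,1]-y)<.004)&(z<.12)).sum()>2 else None for y in np.arange(-.055,.06,.01)])
E
```

```text
t 26.95 q [-0.29  0.56  1.8  -0.    0.81 -1.63] L,lat [ 0.0108 -0.0006] z 0.2893 psi 167.11 toolz [-0.033  0.007 -0.999]
0.59 [143. 293.  14.  12.] [ 0.56922164 -0.01511853  0.03389327] [0.05849137 0.03377959]
0.56 [158. 286.  14.  10.] [ 0.56186531 -0.03854706  0.0299185 ] [0.05650841 0.00930349]
0.53 [171. 281.  11.  12.] [ 0.55529062 -0.07397944  0.03183494] [ 0.0579471  -0.02670499]
0.43 [148. 298.  16.  14.] [ 0.53994904 -0.01817895  0.0348506 ] [0.03062424 0.02430992]
-80 [86, 56, 56, 57, 57, 57, 56, 57, 58, 57, 58, 87]
-70 [81, 9, 9, 9, 9, 10, 9, 10, 10, 10, 10, 83]
-60 [81, 10, 10, 9, 10, 9, 10, 10, 9, 9, 9, 81]
-50 [81, 9, 9, 9, 10, 10, 10, 10, 10, 10, 10, 82]
-40 [81, 9, 10, 9, 10, 10, 10, 9, 9, 10, 9, 81]
-30 [81, 9, 10, 10, 9, 9, 9, 10, 10, 10, 10, 82]
-20 [81, 9, 9, 9, 10, 9, 10, 10, 10, 9, 10, 81]
-10 [80, 9, 10, 9, 10, 94, 11, 10, 10, 10, 10, 80]
0 [78, 43, 43, 42, 42, 54, 52, 42, 42, 42, 43, 77]
10 [66, 27, 14, 14, 14, 14, 14, 14, 14, 14, 29, 66]
20 [50, 18, 14, 14, 14, 15, 14, 14, 14, 14, 22, 51]
30 [36, 16, 14, 14, 14, None, None, 14, 37, 33, 20, 36]
40 [26, 14, 13, 14, None, None, None, None, 41, None, 14, 24]
50 [None, None, None, 13, None, None, None, None, None, None, None, None]
60 [None, None, None, None, None, None, None, None, None, None, None, None]
70 [None, None, None, None, None, None, None, None, None, None, None, None]
```

View pics/s3.png

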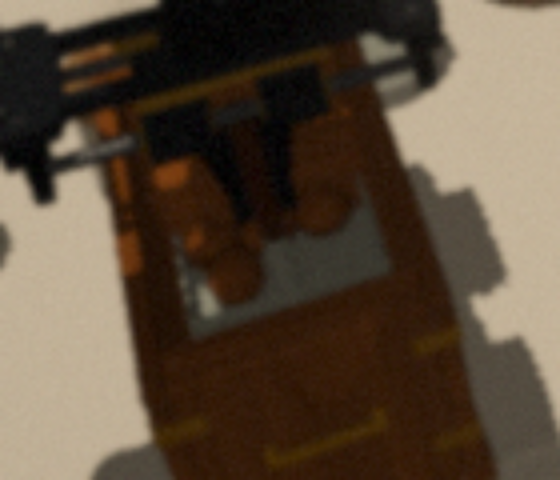

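The crop shows all four walnuts on or at the pan, three of them in the front row. I push the last few millimetres to the seat.

step_arm([
  [0.002, -0.0004, -0.0006, 0, 0, 0],
  [0.002, -0.0005, 0, 0, 0, 0],
  [0.002, -0.0004, 0, 0, 0, 0],
  [0, 0, 0, 0, 0, 0],
])

```text
time: 27.7
position: [0.5205, -0.0391, 0.2894]
tool_rot: [0.112, 0.994, 0.002, -0.017]
ft_force: [-0.3, -0.0, -2.2]
grip_width: 0.0116
grip_force: 60.0
```

step_arm([
  [0.002, -0.0005, 0, 0, 0, 0],
  [0, 0, 0, 0, 0, 0],
])

```text
time: 27.95
position: [0.5225, -0.0396, 0.2894]
tool_rot: [0.112, 0.994, 0.002, -0.017]
ft_force: [0.2, 0.5, -1.0]
grip_width: 0.0116
grip_force: 60.0
```

```bash
python3 - <<'E'
from rel import *
pose()
E
```

```text
t 27.95 q [-0.29  0.57  1.78 -0.    0.83 -1.63] L,lat [ 0.0183 -0.0004] z 0.2894 psi 167.12 toolz [-0.034  0.007 -0.999]
```

step_arm([
  [0.001, -0.0002, -0.0006, 0, 0, 0],
  [0.001, -0.0002, 0, 0, 0, 0],
  [0.001, -0.0003, 0, 0, 0, 0],
  [0, 0, 0, 0, 0, 0],
])

```text
time: 28.45
position: [0.5243, -0.04, 0.2889]
tool_rot: [0.112, 0.994, 0.002, -0.019]
ft_force: [-4.5, 0.3, 4.6]
grip_width: 0.0115
grip_force: 60.0
```

```bash
cat > nuts.py <<'E'
from rel import *
import sys
pose()
for n in sys.argv[2:] or ("scene",):
    c,P,o=shot(n)
    if n=="scene": cv2.imwrite(f"pics/{sys.argv[1]}.png",cv2.resize(c["pixels"][230:350,90:230],None,fx=4,fy=4))
    for r in cut_out("walnut_0",n):
        q=P[r["region"]];m=np.nanmedian(q,0);print(n,round(r["confidence"],2),np.round(r["extent"]),np.round(m,3),np.round(M@(m[:2]-C),3),np.nanpercentile(q[:,2],[5,95]).round(3))
E
python3 nuts.py s4
```

```text
t 28.45 q [-0.29  0.57  1.77 -0.    0.83 -1.63] L,lat [ 0.0202 -0.0004] z 0.2889 psi 167.13 toolz [-0.037  0.008 -0.999]
scene 0.56 [170. 283.  12.  18.] [ 0.556 -0.074  0.031] [ 0.059 -0.027] [0.021 0.036]
scene 0.45 [156. 286.  18.  13.] [ 0.564 -0.038  0.03 ] [0.059 0.011] [0.023 0.035]
scene 0.43 [150. 296.  16.  10.] [ 0.542 -0.02   0.035] [0.033 0.023] [0.028 0.04 ]
```

step_arm([
  [-0.0093, 0.0021, 0.0006, -0.443, -1.95, 0],
  [-0.0093, 0.0021, 0.0003, -0.443, -1.95, 0],
  [-0.0094, 0.0021, -0.0002, -0.443, -1.95, 0],
  [-0.0094, 0.0021, -0.0006, -0.443, -1.95, 0],
  [-0.0094, 0.0021, -0.0009, -0.443, -1.95, 0],
  [-0.0093, 0.0021, -0.0013, -0.443, -1.95, 0],
  [0, 0, 0, 0, 0, 0],
])

```text
time: 29.42
position: [0.4689, -0.0275, 0.2865]
tool_rot: [0.112, 0.99, -0.01, 0.086]
ft_force: [0.7, 0.0, -2.2]
grip_width: 0.0114
grip_force: 60.0
```

```bash
python3 nuts.py s5
```

```text
t 29.43 q [-0.3   0.51  1.98  0.03  0.48 -1.67] L,lat [-0.0366 -0.0006] z 0.2865 psi 167.11 toolz [ 0.169 -0.038 -0.985]
scene 0.45 [170. 281.  16.  13.] [ 0.55  -0.074  0.044] [ 0.053 -0.028] [0.032 0.05 ]
scene 0.45 [148. 297.  16.  18.] [ 0.537 -0.02   0.041] [0.028 0.022] [0.028 0.048]
```

View pics/s5.png

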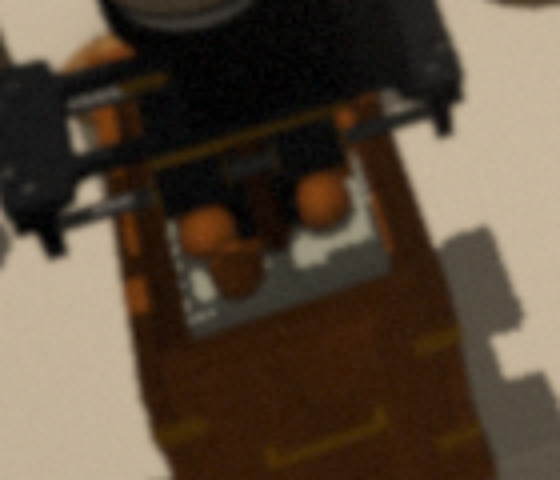

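Three walnuts are riding on the pan at (235,270), (205,230) and (322,200). A fourth is probably behind the handle at about (250,245). I tilt the rest of the way.

step_arm([
  [-0.0093, 0.0021, -0.0013, -0.443, -1.95, 0],
  [-0.0092, 0.0021, -0.0017, -0.443, -1.95, 0],
  [-0.0091, 0.0021, -0.002, -0.443, -1.95, 0],
  [-0.009, 0.002, -0.0023, -0.443, -1.95, 0],
  [-0.009, 0.002, -0.0026, -0.443, -1.95, 0],
  [0, 0, 0, 0, 0, 0],
  [0, 0, 0, 0, 0, 0],
  [0, 0, 0, 0, 0, 0],
])

```text
time: 30.52
position: [0.4245, -0.0176, 0.277]
tool_rot: [0.11, 0.978, -0.019, 0.173]
ft_force: [0.3, 0.8, -1.5]
grip_width: 0.0117
grip_force: 60.0
```

step_arm([
  [0, 0, 0.006, 0, 0, 0],
  [0, 0, 0.012, 0, 0, 0],
  [0, 0, 0.016, 0, 0, 0],
  [0, 0, 0.02, 0, 0, 0],
  [0, 0, 0.02, 0, 0, 0],
  [0, 0, 0.02, 0, 0, 0],
  [0, 0, 0.02, 0, 0, 0],
  [0, 0, 0.02, 0, 0, 0],
  [0, 0, 0.02, 0, 0, 0],
  [0, 0, 0.016, 0, 0, 0],
  [0, 0, 0.01, 0, 0, 0],
  [0, 0, 0, 0, 0, 0],
])

```text
time: 32.02
position: [0.4235, -0.0173, 0.4574]
tool_rot: [0.11, 0.978, -0.02, 0.173]
ft_force: [-0.1, -0.1, -3.1]
grip_width: 0.0113
grip_force: 60.0
```

```bash
python3 nuts.py s6 scene wrist side; python3 - <<'E'
from h import *
c,P,o=shot("wrist");cv2.imwrite("pics/w7.png",c["pixels"])
E
```

```text
t 32.02 q [-0.32  0.13  1.93  0.05  0.73 -1.69] L,lat [-0.0831 -0.0007] z 0.4574 psi 167.12 toolz [ 0.335 -0.077 -0.939]
scene 0.73 [120. 229.  20.  14.] [ 0.54 -0.01  0.23] [0.029 0.032] [0.217 0.239]
scene 0.65 [155. 228.  13.  13.] [ 0.512 -0.063  0.224] [ 0.013 -0.025] [0.22  0.227]
scene 0.43 [141. 223.  16.  12.] [ 0.527 -0.05   0.229] [ 0.025 -0.009] [0.219 0.236]
scene 0.4 [131. 235.  18.  11.] [ 0.517 -0.021  0.228] [0.009 0.016] [0.222 0.232]
wrist 0.96 [332. 255.  34.  34.] [ 0.538 -0.01   0.228] [0.027 0.032] [0.218 0.235]
wrist 0.72 [248. 238.  43.  33.] [ 0.512 -0.061  0.223] [ 0.013 -0.024] [0.215 0.227]
wrist 0.65 [308. 240.  31.  30.] [ 0.516 -0.02   0.227] [0.008 0.017] [0.22  0.231]
wrist 0.51 [269. 248.   8.  11.] [ 0.525 -0.051  0.224] [ 0.023 -0.011] [0.221 0.226]
```

View pics/s6.png

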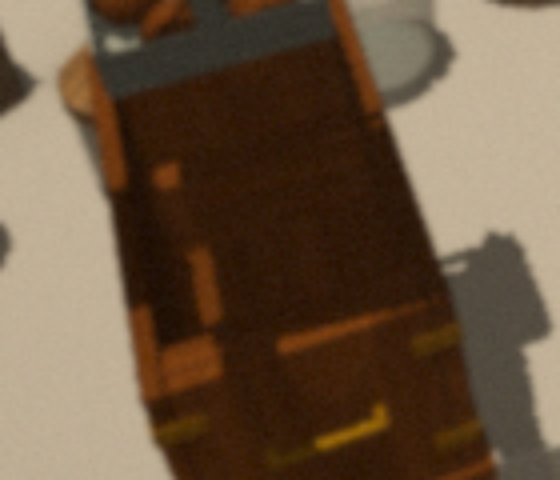

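The crop shows a bare chest floor, and the network finds all four walnuts in the tilted scoop. I measure the bowl again and swing over to it.

```bash
cat > bowl.py <<'E'
from rel import *
for n in("scene","side"):
    c,P,o=shot(n)
    for l in("bowl","tray"):
        r=cut_out(l,n)
        if not r: print(n,l,None);continue
        q=P[r[0]["region"]]
        if l=="bowl":
            q=q[(q[:,2]>.045)&(q[:,2]<.065)];print(n,l,round(r[0]["confidence"],2),cv2.minEnclosingCircle((q[:,:2]*1000).astype(np.float32)))
        else:
            q=q[q[:,2]>.04];print(n,l,round(r[0]["confidence"],2),len(q),cv2.minAreaRect((q[:,:2]*1000).astype(np.float32)),np.nanpercentile(q[:,2],[2,98]))
E
python3 bowl.py
```

```text
scene bowl 0.71 ((462.4725341796875, -435.4508361816406), 85.86160278320312)
scene tray 0.95 2560 ((376.28131103515625, 192.853515625), (124.81060791015625, 490.25933837890625), 87.61649322509766) [0.04062231 0.09170054]
side bowl 0.62 ((464.5257568359375, -439.26318359375), 86.25099182128906)
side tray 0.58 445 ((565.0208740234375, 104.82431030273438), (422.69500732421875, 102.65675354003906), 77.06388854980469) [0.19825403 0.27641285]
```

step_arm([
  [0, -0.008, 0, 0, 0, -0.8],
  [0, -0.016, 0, 0, 0, -1.7],
  [-0.004, -0.024, 0, 0, 0, -2.5],
  [-0.006, -0.03, 0, 0, 0, -3.2],
  [-0.01, -0.033, 0, 0, 0, -3.5],
  [-0.012, -0.034, 0, 0, 0, -3.6],
  [-0.014, -0.034, 0, 0, 0, -3.6],
  [-0.015, -0.034, 0, 0, 0, -3.6],
  [-0.015, -0.033, 0, 0, 0, -3.5],
  [-0.013, -0.026, 0, 0, 0, -2.7],
  [-0.01, -0.018, 0, 0, 0, -1.9],
  [0, 0, 0, 0, 0, 0],
])

```text
time: 34.17
position: [0.3239, -0.309, 0.4569]
tool_rot: [0.366, 0.914, -0.065, 0.162]
ft_force: [0.8, 0.4, -2.0]
grip_width: 0.012
grip_force: 60.0
```

```bash
python3 nuts.py s7 wrist
```

```text
t 34.17 q [-1.04  0.16  1.89  0.14  0.76 -1.93] L,lat [-0.1156 -0.3071] z 0.4569 psi 136.36 toolz [ 0.248 -0.237 -0.939]
wrist 0.97 [331. 255.  38.  35.] [ 0.425 -0.358  0.23 ] [-0.006 -0.333] [0.219 0.237]
wrist 0.84 [240. 238.  39.  34.] [ 0.374 -0.397  0.224] [-0.047 -0.381] [0.218 0.229]
wrist 0.59 [306. 238.  32.  33.] [ 0.402 -0.36   0.228] [-0.028 -0.339] [0.221 0.231]
wrist 0.43 [266. 247.  19.  13.] [ 0.392 -0.389  0.224] [-0.032 -0.37 ] [0.216 0.23 ]
```

step_arm([
  [0, 0, -0.014, 0, 0, 0],
  [0, 0, -0.024, 0, 0, 0],
  [0, 0, -0.028, 0, 0, 0],
  [0, 0, -0.026, 0, 0, 0],
  [0, 0, -0.018, 0, 0, 0],
  [0.0152, -0.0145, 0.009, 3.455, 3.615, 0],
  [0.0159, -0.0152, 0.007, 3.455, 3.615, 0],
  [0.0166, -0.0159, 0.005, 3.455, 3.615, 0],
  [0.0174, -0.0166, 0.003, 3.455, 3.615, 0],
  [0, 0, 0, 0, 0, 0],
])

```text
time: 35.52
position: [0.3914, -0.3703, 0.3711]
tool_rot: [0.37, 0.929, -0.0, 0.002]
ft_force: [-0.2, -0.1, -0.9]
grip_width: 0.0117
grip_force: 60.0
```

```bash
python3 nuts.py s8 wrist; python3 bowl.py | grep bowl
```

```text
t 35.52 q [-0.97  0.46  1.69  0.    1.   -1.78] L,lat [-0.0362 -0.352 ] z 0.3711 psi 136.61 toolz [ 0.004 -0.002 -1.   ]
wrist 0.8 [308. 241.  29.  35.] [ 0.412 -0.365  0.122] [-0.017 -0.342] [0.113 0.127]
wrist 0.67 [332. 259.  36.  28.] [ 0.436 -0.364  0.119] [ 0.006 -0.336] [0.109 0.124]
wrist 0.63 [237. 243.  39.  40.] [ 0.382 -0.404  0.119] [-0.037 -0.387] [0.112 0.123]
scene bowl 0.76 ((448.7781677246094, -392.67669677734375), 85.97954559326172)
side bowl 0.74 ((451.20941162109375, -395.4798278808594), 86.80525970458984)
```

The bowl has been knocked to about (0.450, -0.394), so I shift the scoop before pouring.

step_arm([
  [-0.0028, 0.008, 0, 0, 0, 0],
  [-0.0054, 0.016, 0, 0, 0, 0],
  [-0.0054, 0.016, 0, 0, 0, 0],
  [-0.0028, 0.008, 0, 0, 0, 0],
  [0, 0, 0, 0, 0, 0],
])

```text
time: 36.55
position: [0.3731, -0.3206, 0.3709]
tool_rot: [0.37, 0.929, 0.001, 0.0]
ft_force: [0.0, 0.7, -1.7]
grip_width: 0.0118
grip_force: 60.0
```

```bash
python3 nuts.py s8 wrist; python3 bowl.py | grep bowl
```

```text
t 36.55 q [-0.94  0.4   1.8   0.    0.95 -1.75] L,lat [-0.0651 -0.3076] z 0.3709 psi 136.55 toolz [ 0.001  0.001 -1.   ]
wrist 0.8 [309. 243.  34.  40.] [ 0.397 -0.314  0.12 ] [-0.044 -0.296] [0.108 0.125]
wrist 0.73 [329. 263.  24.  17.] [ 0.421 -0.319  0.112] [-0.019 -0.296] [0.105 0.115]
wrist 0.64 [245. 239.  48.  37.] [ 0.366 -0.347  0.117] [-0.066 -0.335] [0.11  0.121]
scene bowl 0.84 ((447.72412109375, -392.7413330078125), 85.20576477050781)
side bowl 0.98 ((449.5149841308594, -394.0556945800781), 87.31079864501953)
```

step_arm([
  [0.0087, -0.0083, 0.0, 1.73, 1.81, 0],
  [0.0087, -0.0083, 0.0, 1.73, 1.81, 0],
  [0.0088, -0.0084, -0.001, 1.73, 1.81, 0],
  [0.009, -0.0086, -0.001, 1.73, 1.81, 0],
  [0.009, -0.0086, -0.0022, 1.73, 1.81, 0],
  [0.009, -0.0086, -0.0023, 1.73, 1.81, 0],
  [0.009, -0.0086, -0.0032, 1.73, 1.81, 0],
  [0.009, -0.0086, -0.0033, 1.73, 1.81, 0],
  [0.0087, -0.0083, -0.004, 1.73, 1.81, 0],
  [0.0087, -0.0083, -0.004, 1.73, 1.81, 0],
  [0, 0, 0, 0, 0, 0],
  [0, 0, 0, 0, 0, 0],
])

```text
time: 38.45
position: [0.4617, -0.406, 0.3497]
tool_rot: [0.362, 0.907, 0.082, -0.201]
ft_force: [0.9, 0.4, -1.1]
grip_width: 0.0115
grip_force: 60.0
```

```bash
python3 nuts.py s9 wrist scene; python3 bowl.py | grep bowl
```

```text
t 38.45 q [-0.89  0.66  1.38 -0.05  1.54 -1.69] L,lat [ 0.0402 -0.3712] z 0.3497 psi 136.52 toolz [-0.305  0.294 -0.906]
wrist 0.48 [263. 359.  16.  18.] [ 0.453 -0.423  0.032] [ 0.036 -0.39 ] [0.03  0.034]
scene 0.63 [310. 259.  14.   8.] [ 0.43  -0.361  0.022] [-0.001 -0.334] [0.013 0.027]
scene bowl 0.82 ((447.8739013671875, -391.7912902832031), 85.6590805053711)
side bowl 0.57 ((452.69647216796875, -394.9468078613281), 87.63253021240234)
```

step_arm([
  [0.0087, -0.0083, -0.005, 1.73, 1.81, 0],
  [0.0087, -0.0083, -0.005, 1.73, 1.81, 0],
  [0.0087, -0.0083, -0.0055, 1.73, 1.81, 0],
  [0.0087, -0.0083, -0.0055, 1.73, 1.81, 0],
  [0, 0, 0, 0, 0, 0],
  [0, 0, 0, 0, 0, 0],
  [0, 0, 0, 0, 0, 0],
])

```text
time: 39.83
position: [0.4964, -0.439, 0.3292]
tool_rot: [0.354, 0.886, 0.113, -0.279]
ft_force: [-0.4, -0.1, -1.2]
grip_width: 0.0119
grip_force: 60.0
```

step_arm([
  [0, 0, 0.03, 0, 0, 0],
  [0, 0, 0.05, 0, 0, 0],
  [-0.0174, 0.0166, 0.05, -3.455, -3.615, 0],
  [-0.0174, 0.0166, 0.02, -3.455, -3.615, 0],
  [-0.0174, 0.0166, 0, -3.455, -3.615, 0],
  [-0.0174, 0.0166, 0, -3.455, -3.615, 0],
  [-0.0174, 0.0166, 0, -3.455, -3.615, 0],
  [-0.0174, 0.0166, 0, -3.455, -3.615, 0],
  [-0.0174, 0.0166, 0, -3.455, -3.615, 0],
  [0, 0, 0, 0, 0, 0],
  [0, 0, 0, 0, 0, 0],
])

```text
time: 41.2
position: [0.3752, -0.3236, 0.4794]
tool_rot: [0.371, 0.929, 0.001, 0.0]
ft_force: [-0.5, -0.3, -1.8]
grip_width: 0.012
grip_force: 60.0
```

```bash
python3 nuts.py s9 scene side wrist; python3 bowl.py; python3 - <<'E'
from h import *
c,P,o=shot("scene");np.save("/tmp/scene.npy",P);cv2.imwrite("pics/s10.png",cv2.resize(c["pixels"][150:370,0:420],None,fx=1.9,fy=1.9))
E
```

```text
t 41.2 q [-0.94  0.26  1.65  0.    1.23 -1.75] L,lat [-0.0624 -0.31  ] z 0.4794 psi 136.5 toolz [ 0.001  0.001 -1.   ]
scene 0.66 [324. 243.  16.  10.] [ 0.449 -0.418  0.028] [ 0.03  -0.385] [0.02  0.032]
scene 0.56 [323. 255.  11.  13.] [ 0.423 -0.398  0.027] [ 0.001 -0.372] [0.015 0.034]
scene 0.51 [308. 250.  10.  11.] [ 0.455 -0.386  0.026] [ 0.029 -0.353] [0.013 0.031]
scene 0.3 [314. 184.  53.  76.] [ 0.374 -0.322  0.223] [-0.064 -0.308] [0.203 0.343]
side 0.58 [246. 244.  12.   6.] [ 0.46  -0.398  0.025] [ 0.037 -0.364] [0.017 0.029]
side 0.56 [235. 241.  10.  11.] [ 0.44  -0.377  0.024] [ 0.013 -0.347] [0.018 0.029]
side 0.55 [246. 252.   9.   5.] [ 0.451 -0.428  0.027] [ 0.035 -0.395] [0.024 0.031]
side 0.39 [232. 252.  12.   8.] [ 0.429 -0.413  0.027] [ 0.01  -0.386] [0.02  0.033]
scene bowl 0.8 ((447.20843505859375, -391.69488525390625), 84.75585174560547)
scene tray None
side bowl 0.94 ((450.382080078125, -395.6686096191406), 87.10690307617188)
side tray None
```

View pics/s10.png

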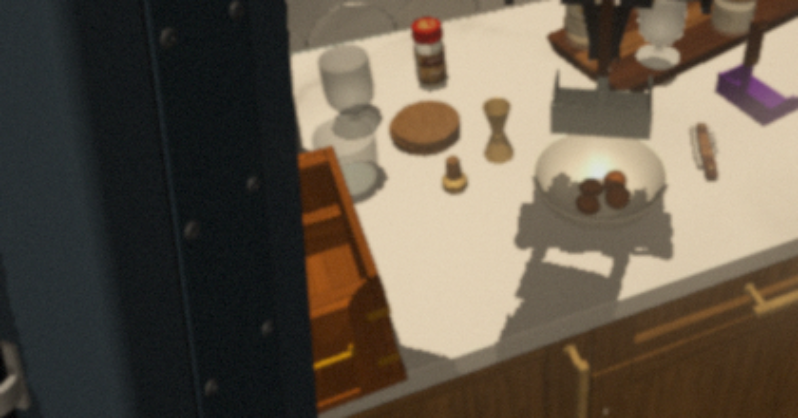

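The picture shows four walnuts in the white bowl at about (603,190) and an empty scoop at (603,105). I put the scoop down between the chest and the bowl.

step_arm([
  [0.014, 0.031, 0, 0, 0, 0],
  [0.014, 0.031, 0, 0, 0, 0],
  [0.014, 0.031, 0, 0, 0, 0],
  [0.0128, 0.0306, 0, 0, 0, 0],
  [0, 0, -0.03, 0, 0, 0],
  [0, 0, -0.04, 0, 0, 0],
  [0, 0, -0.04, 0, 0, 0],
  [0, 0, -0.04, 0, 0, 0],
  [0, 0, -0.03, 0, 0, 0],
  [0, 0, -0.015, 0, 0, 0],
  [0, 0, -0.004, 0, 0, 0],
  [0, 0, 0, 0, 0, 0],
])

```text
time: 43.35
position: [0.43, -0.1998, 0.28]
tool_rot: [0.371, 0.929, 0.001, 0.0]
ft_force: [0.9, 0.5, -2.0]
grip_width: 0.0117
grip_force: 60.0
```

step_arm([
  [0, 0, -0.0015, 0, 0, 0],
  [0, 0, -0.001, 0, 0, 0],
  [0, 0, 0, 0, 0, 0],
])

```text
time: 43.72
position: [0.4297, -0.1996, 0.2776]
tool_rot: [0.371, 0.929, 0.001, 0.0]
ft_force: [0.8, -0.0, -1.3]
grip_width: 0.0119
grip_force: 60.0
```

step_arm([
  [0, 0, -0.001, 0, 0, 0],
  [0, 0, -0.0005, 0, 0, 0],
  [0, 0, 0, 0, 0, 0],
])

```text
time: 44.1
position: [0.4297, -0.1994, 0.2765]
tool_rot: [0.37, 0.929, 0.001, 0.0]
ft_force: [-0.9, 1.7, 5.9]
grip_width: 0.0117
grip_force: 60.0
```

```bash
python3 - <<'E'
from rel import *
pose();c,P,o=shot("wrist");p=o["position"]
r=cut_out("scoop","wrist");print(len(r))
q=P[r[0]["region"]];q=q[~np.isnan(q[:,0])];d=np.array([.725,-.688]);n=np.array([.688,.725])
D=(q[:,:2]-p[:2])@d;N=(q[:,:2]-p[:2])@n;m=(q[:,2]<.012)&(abs(N)<.04)
print(m.sum(),np.polyfit(D[m],q[m,2],1),D[m].min(),D[m].max())
E
```

```text
t 44.1 q [-0.67  0.55  1.92  0.    0.67 -1.49] L,lat [-0.0367 -0.1769] z 0.2765 psi 136.52 toolz [ 0.001  0.001 -1.   ]
1
3661 [-0.06148633  0.00377242] -0.006147600620150153 0.1288607409695301
```

step_arm([
  [0, 0, 0, 0, 0, 0],
  [0, 0, 0, 0, 0, 0],
  [0, 0, 0, 0, 0, 0],
  [0, 0, 0, 0, 0, 0],
], jaw=0.05)

```text
time: 44.7
position: [0.4297, -0.1996, 0.2756]
tool_rot: [0.371, 0.929, 0.001, -0.0]
ft_force: [0.3, 1.1, -0.6]
grip_width: 0.0436
grip_force: 0.0
```

step_arm([
  [0, 0, 0.02, 0, 0, 0],
  [0, 0, 0.04, 0, 0, 0],
  [0, 0, 0.05, 0, 0, 0],
  [0, 0, 0.06, 0, 0, 0],
  [0.01, 0.048, 0, 0, 0, 4],
  [0.01, 0.048, 0, 0, 0, 4],
  [0.01, 0.048, 0, 0, 0, 4],
  [0.01, 0.048, 0, 0, 0, 4],
  [0.01, 0.048, 0, 0, 0, 5],
  [0.01, 0.048, 0, 0, 0, 5],
  [0.01, 0.048, 0, 0, 0, 4.6],
  [0, 0, 0, 0, 0, 0],
])

```text
time: 46.2
position: [0.4997, 0.1392, 0.4455]
tool_rot: [0.11, 0.994, 0.001, -0.0]
ft_force: [0.0, -0.2, 0.9]
grip_width: 0.0498
grip_force: 0.0
```

step_arm([
  [0.03, 0.053, 0, 0, 0, 0],
  [0, 0, 0, 0, 0, 0],
  [0, 0, 0, 0, 0, 0],
])

```text
time: 46.58
position: [0.5293, 0.1886, 0.4452]
tool_rot: [0.113, 0.994, 0.0, -0.001]
ft_force: [-0.9, 0.5, -0.3]
grip_width: 0.0498
grip_force: 0.0
```

```bash
cat > trayfit.py <<'E'
from rel import *
pose()
c,P,o=shot("wrist");Q=P.reshape(-1,3);Q=Q[~np.isnan(Q[:,0])]
b=(abs(Q[:,0]-.53)<.15)&(abs(Q[:,1]-.19)<.12)
for nm,lo,hi in(("rim",.05,.06),("top",.087,.097)):
    q=Q[b&(Q[:,2]>lo)&(Q[:,2]<hi)];
    if len(q)>5:print(nm,len(q),cv2.minAreaRect((q[:,:2]*1000).astype(np.float32)),np.median(q,0))
c,P,o=shot("scene");print(np.array([x for x in [cv2.minAreaRect((P[(P[...,2]>.13)&(P[...,2]<.16)&(abs(P[...,0]-.43)<.05)&(abs(P[...,1]+.2)<.05)][:,:2]*1000).astype(np.float32))]],dtype=object))
E
python3 trayfit.py
```

```text
t 46.58 q [ 0.14  0.4   1.54  0.    1.2  -1.2 ] L,lat [-0.0256  0.2236] z 0.4452 psi 167.08 toolz [-0.002  0.001 -1.   ]
rim 3112 ((566.1683959960938, 221.88912963867188), (197.30511474609375, 226.1464080810547), 77.21605682373047) [0.52320196 0.1962198  0.05559933]
top 868 ((581.905029296875, 235.8109130859375), (181.35739135742188, 56.224430084228516), 42.06629943847656) [0.53182555 0.19073189 0.0917028 ]
[[(429.17523193359375, -198.64637756347656)
  (11.675529479980469, 25.875381469726562) 48.327884674072266]]
```

```bash
python3 - <<'E'
from rel import *
c,P,o=shot("wrist")
r=cut_out("tray","wrist");print([(x["confidence"],np.round(x["extent"])) for x in r])
q=P[cv2.dilate(r[0]["region"].astype(np.uint8),np.ones((5,5)))>0];q=q[~np.isnan(q[:,0])]
for nm,lo,hi in(("rim",.052,.06),("top",.088,.096)):
    s=q[(q[:,2]>lo)&(q[:,2]<hi)];print(nm,len(s),cv2.minAreaRect((s[:,:2]*1000).astype(np.float32)),np.median(s,0))
    L=(s[:,:2]-[.5297,.1897])@M.T; print(np.percentile(L,[1,5,50,95,99],axis=0).round(4).tolist())
E
```

```text
[(0.77, array([283., 174., 104., 162.]))]
rim 2689 ((531.2215576171875, 189.66650390625), (104.17281341552734, 172.00631713867188), 77.20238494873047) [0.51592364 0.19257753 0.05579836]
[[-0.0845, -0.0514], [-0.0835, -0.0507], [-0.014, 0.0006], [0.0852, 0.0513], [0.0867, 0.052]]
top 832 ((531.3121948242188, 189.6363525390625), (11.690938949584961, 64.11576080322266), 77.50531768798828) [0.52940225 0.19014519 0.09168685]
[[-0.0302, -0.0054], [-0.0277, -0.0052], [-0.0004, 0.0004], [0.0284, 0.006], [0.0316, 0.0062]]
```

The tray has not moved: it is centred at (0.531, 0.190), yaw -12.8°. I grip it and bring it back.

step_arm([
  [0.0004, 0.0011, -0.03, 0, 0, 0],
  [0, 0, -0.045, 0, 0, 0],
  [0, 0, -0.045, 0, 0, 0],
  [0, 0, -0.04, 0, 0, 0],
  [0, 0, -0.028, 0, 0, 0],
  [0, 0, -0.0155, 0, 0, 0],
  [0, 0, 0, 0, 0, 0],
])

```text
time: 47.65
position: [0.53, 0.1901, 0.2417]
tool_rot: [0.113, 0.994, 0.001, -0.001]
ft_force: [0.4, -0.8, 0.9]
grip_width: 0.0495
grip_force: 0.0
```

step_arm([
  [0, 0, 0, 0, 0, 0],
  [0, 0, 0, 0, 0, 0],
  [0, 0, 0, 0, 0, 0],
  [0, 0, 0, 0, 0, 0],
  [0, 0, 0, 0, 0, 0],
  [0, 0, 0, 0, 0, 0],
], jaw=0.0, squeeze=50)

```text
time: 48.4
position: [0.5301, 0.1904, 0.2425]
tool_rot: [0.112, 0.994, 0.001, -0.0]
ft_force: [0.3, -2.1, 3.6]
grip_width: 0.0119
grip_force: 50.0
```

step_arm([
  [0, 0, 0.02, 0, 0, 0],
  [0, 0, 0.04, 0, 0, 0],
  [0, 0, 0.05, 0, 0, 0],
  [0, 0, 0.05, 0, 0, 0],
  [0, 0, 0.035, 0, 0, 0],
  [-0.0043, -0.0375, 0, 0, 0, 0],
  [-0.0043, -0.0375, 0, 0, 0, 0],
  [-0.0043, -0.0375, 0, 0, 0, 0],
  [-0.0043, -0.0375, 0, 0, 0, 0],
  [-0.0043, -0.0375, 0, 0, 0, 0],
  [-0.0042, -0.0376, 0, 0, 0, 0],
  [0, 0, 0, 0, 0, 0],
])

```text
time: 49.9
position: [0.504, -0.0365, 0.4363]
tool_rot: [0.114, 0.993, 0.001, -0.001]
ft_force: [0.1, -0.5, -3.6]
grip_width: 0.0116
grip_force: 50.0
```

step_arm([
  [0, 0, 0, 0, 0, 0],
  [0, 0, 0, 0, 0, 0],
])

```text
time: 50.15
position: [0.5042, -0.0336, 0.4369]
tool_rot: [0.112, 0.994, 0.001, -0.001]
ft_force: [-0.9, 0.4, -4.0]
grip_width: 0.0118
grip_force: 50.0
```

```bash
cat > tin.py <<'E'
from rel import *
pose();c,P,o=shot("wrist")
P=P.reshape(-1,3);P=P[~np.isnan(P[:,0])];L=(P[:,:2]-C)@M.T;z=P[:,2];rz=o["position"][2]-.243+.056
f=(z>rz-.004)&(z<rz+.006)
def pr(n,v): print(n,len(v),np.percentile(v,[1,5,50,95,99]).round(4) if len(v) else None)
m=f&(abs(L[:,1])<.04)&(L[:,0]<-.04)&(L[:,0]>-.1);pr("near end",L[m][:,0])
for s in(1,-1):
  m=f&(s*L[:,1]>.03)&(s*L[:,1]<.06)&(abs(L[:,0]+.05)<.02);pr("side near",L[m][:,1])
  m=f&(s*L[:,1]>.03)&(s*L[:,1]<.06)&(abs(L[:,0]-.02)<.02);pr("side far",L[m][:,1])
E
python3 tin.py
```

```text
t 50.15 q [-0.29  0.33  1.69  0.    1.13 -1.64] L,lat [-0.0008  0.0014] z 0.4369 psi 167.18 toolz [-0.001  0.003 -1.   ]
near end 2195 [-0.0859 -0.0858 -0.0837 -0.0813 -0.0812]
side near 1073 [0.0487 0.0489 0.0506 0.0533 0.0538]
side far 18 [0.0489 0.049  0.0501 0.0531 0.0532]
side near 1053 [-0.0497 -0.0493 -0.0467 -0.0449 -0.0447]
side far 27 [-0.0498 -0.0496 -0.0459 -0.0449 -0.0449]
```

step_arm([
  [-0.0005, -0.002, -0.01, 0, 0, 0],
  [0, 0, -0.014, 0, 0, 0],
  [0, 0, -0.014, 0, 0, 0],
  [0, 0, -0.012, 0, 0, 0],
  [0, 0, 0, 0, 0, 0],
  [0, 0, 0, 0, 0, 0],
])

```text
time: 50.95
position: [0.5041, -0.0366, 0.3873]
tool_rot: [0.112, 0.994, 0.001, -0.0]
ft_force: [0.2, -0.5, -3.1]
grip_width: 0.0117
grip_force: 50.0
```

```bash
python3 tin.py
```

```text
t 50.95 q [-0.29  0.39  1.75  0.    1.   -1.64] L,lat [-0.0002 -0.0016] z 0.3873 psi 167.1 toolz [-0.     0.002 -1.   ]
near end 2189 [-0.085  -0.085  -0.0829 -0.0804 -0.0804]
side near 1069 [0.0456 0.0458 0.0475 0.0503 0.0506]
side far 41 [0.0457 0.0457 0.0469 0.0502 0.0506]
side near 1062 [-0.0528 -0.0525 -0.0498 -0.048  -0.0478]
side far 44 [-0.0531 -0.0525 -0.0495 -0.048  -0.0479]
```

step_arm([
  [-0.0004, 0.001, -0.003, 0, 0, 0],
  [0, 0, -0.008, 0, 0, 0],
  [0, 0, -0.01, 0, 0, 0],
  [0, 0, -0.012, 0, 0, 0],
  [0, 0, -0.012, 0, 0, 0],
  [0, 0, -0.012, 0, 0, 0],
  [0, 0, -0.01, 0, 0, 0],
  [0, 0, -0.007, 0, 0, 0],
  [0, 0, -0.004, 0, 0, 0],
  [0, 0, 0, 0, 0, 0],
])

```text
time: 52.25
position: [0.5035, -0.0356, 0.3091]
tool_rot: [0.112, 0.994, 0.001, -0.0]
ft_force: [-0.1, -0.0, -2.5]
grip_width: 0.0113
grip_force: 50.0
```

step_arm([
  [0, 0, -0.002, 0, 0, 0],
  [0, 0, -0.001, 0, 0, 0],
  [0, 0, 0, 0, 0, 0],
])

```text
time: 52.62
position: [0.5035, -0.0356, 0.3064]
tool_rot: [0.112, 0.994, 0.001, -0.0]
ft_force: [0.2, 0.5, -3.3]
grip_width: 0.0116
grip_force: 50.0
```

step_arm([
  [0, 0, -0.001, 0, 0, 0],
  [0, 0, -0.001, 0, 0, 0],
  [0, 0, 0, 0, 0, 0],
])

```text
time: 53.0
position: [0.5035, -0.0355, 0.3045]
tool_rot: [0.112, 0.994, 0.001, -0.0]
ft_force: [-1.1, 2.1, -0.5]
grip_width: 0.0117
grip_force: 50.0
```

```bash
python3 tin.py
```

```text
t 53.0 q [-0.29  0.52  1.83  0.    0.79 -1.64] L,lat [-0.0011 -0.0006] z 0.3045 psi 167.11 toolz [-0.     0.002 -1.   ]
near end 2171 [-0.0859 -0.0859 -0.0838 -0.0813 -0.0813]
side near 1684 [0.0466 0.0468 0.0503 0.0549 0.0551]
side far 27 [0.0469 0.047  0.0495 0.0548 0.0549]
side near 1662 [-0.0557 -0.0555 -0.0504 -0.0471 -0.0469]
side far 31 [-0.0556 -0.0555 -0.0498 -0.047  -0.047 ]
```

step_arm([
  [0, 0, -0.0008, 0, 0, 0],
  [0, 0, 0, 0, 0, 0],
])

```text
time: 53.3
position: [0.5035, -0.0354, 0.3045]
tool_rot: [0.112, 0.994, 0.001, -0.0]
ft_force: [-1.9, 2.0, 6.5]
grip_width: 0.0115
grip_force: 50.0
```

step_arm([
  [0, 0, 0, 0, 0, 0],
  [0, 0, 0, 0, 0, 0],
  [0, 0, 0, 0, 0, 0],
  [0, 0, 0, 0, 0, 0],
  [0, 0, 0.015, 0, 0, 0],
  [0, 0, 0.03, 0, 0, 0],
  [0, 0, 0.04, 0, 0, 0],
  [0, 0, 0.04, 0, 0, 0],
  [0, 0, 0.03, 0, 0, 0],
  [0, 0, 0, 0, 0, 0],
], jaw=0.04)

```text
time: 54.55
position: [0.5038, -0.0356, 0.4617]
tool_rot: [0.112, 0.994, 0.0, 0.003]
ft_force: [0.4, -0.5, 0.3]
grip_width: 0.0401
grip_force: 0.0
```

```bash
python3 - <<'E'
from rel import *
pose();c,P,o=shot("wrist");cv2.imwrite("pics/w9.png",c["pixels"])
P=P.reshape(-1,3);P=P[~np.isnan(P[:,0])];L=(P[:,:2]-C)@M.T;z=P[:,2]
m=(abs(L[:,0])<.08)&(abs(L[:,1])<.045)&(z<.09)&(z>.05)
print("floor plane",np.linalg.lstsq(np.c_[L[m],np.ones(m.sum())],z[m],rcond=None)[0])
m=(z>.145)&(z<.162)&(abs(L[:,0])<.06)&(abs(L[:,1])<.03);print("handle",cv2.minAreaRect((L[m]*1000).astype(np.float32)),np.median(z[m]))
m=(z>.114)&(z<.123)&(abs(L[:,1])<.04)&(L[:,0]<-.04);print("near",np.percentile(L[m][:,0],[1,50,99]))
c,P,o=shot("scene");cv2.imwrite("pics/s11.png",c["pixels"])
E
python3 nuts.py s12 scene side; python3 bowl.py | grep bowl
```

```text
t 54.55 q [-0.29  0.29  1.66  0.    1.18 -1.64] L,lat [-0.0007 -0.0007] z 0.4617 psi 167.11 toolz [ 0.007 -0.    -1.   ]
floor plane [0.00076319 0.00016834 0.06708038]
handle ((-0.4872627258300781, 0.14955568313598633), (11.068636894226074, 63.538692474365234), 89.82465362548828) 0.15368566984317628
near [-0.08552621 -0.08348176 -0.08143579]
t 54.65 q [-0.29  0.3   1.66  0.    1.18 -1.64] L,lat [-0.0016 -0.0007] z 0.4585 psi 167.1 toolz [-0.001  0.002 -1.   ]
scene 0.68 [312. 258.  15.  11.] [ 0.435 -0.364  0.026] [ 0.005 -0.336] [0.016 0.03 ]
scene 0.51 [325. 253.  11.  14.] [ 0.423 -0.4    0.027] [ 0.001 -0.374] [0.015 0.034]
scene 0.16 [163. 303. 105. 150.] [ 0.403 -0.015  0.11 ] [-0.104 -0.003] [0.012 0.138]
side 0.6 [235. 240.   9.  12.] [ 0.44  -0.375  0.024] [ 0.013 -0.346] [0.018 0.03 ]
side 0.6 [233. 176.  75.  55.] [ 0.501 -0.098  0.088] [ 0.01  -0.062] [0.008 0.136]
side 0.59 [233. 252.   8.   7.] [ 0.429 -0.416  0.026] [ 0.01  -0.388] [0.018 0.033]
side 0.38 [246. 253.   9.   3.] [ 0.451 -0.43   0.029] [ 0.036 -0.397] [0.025 0.034]
scene bowl 0.81 ((447.9727783203125, -392.50390625), 85.99247741699219)
side bowl 0.69 ((450.7302551269531, -395.3332214355469), 87.24505615234375)
```

View pics/s11.png

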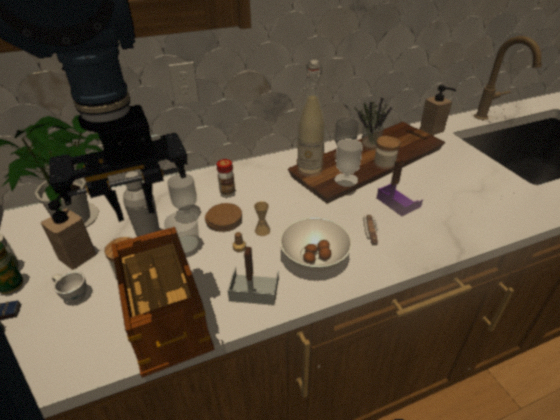

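The tray is level and fully down in the chest at (155,275). The scoop stands upright at (254,285), and all four walnuts are in the bowl at (317,250). The candle and measure are where they were. I hand in.

```bash
python3 -c "
from rig import hand_in;print(hand_in())"
```

```text
the job is handed in; nothing more can be done
None
```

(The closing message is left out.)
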